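Box up the glaze test tiles and read the tub in

TASK

Pack every glaze test tile on the table into the white tub, standing upright, then press the lid onto the tub until both catches have snapped over it. Next pick up the label reader, aim its beam at the bar-code label on the closed lid and hold it still there for two seconds, then stand the reader back upright on the middle of its pad. Leave the cups, jars and tools around where they are.

Things in the scene. Friction and masses are not known exactly. Their poses are not given: they have to be found in the camera images.
- tub: open white plastic storage tub, outside 168 (its x) x 144 (its y) x 92 mm tall, walls and floor 4 mm, loose on the table (0.5 kg). Origin: centre of its underside; z up. The rim is at z = 92 mm. At the middle of each x end stands a 50 mm wide grey spring catch that reaches to 120 mm above the underside; the gap between the catches narrows downward, from 183 mm at the top to 166 mm at 101 mm height, so they guide the lid to the middle.
- catch_a (a joint): spring catch at the tub's +x end: how far it is pushed outward, 0 (home) to 0.007 m. As the lid (172 mm long) is pressed down, both catches give way by 3 mm and then snap back to 0 over the lid's edge. Pressing it home takes about 10 to 20 N in all.
- catch_b (a joint): the same at the tub's -x end
- lid: white plastic lid lying right way up on the table (0.13 kg). Origin: centre of its underside. From below: a 10 mm deep plug (144 x 120 mm at the bottom, 152 x 128 mm above; it enters the tub's 160 x 136 mm mouth), then a plate 172 (x) x 148 (y) x 6 mm that comes to rest on the tub's rim (fully home, the lid's origin is 82 mm above the tub's), then a handle ridge along the lid's x on top. It fits either way round, long side to long side.
- lid_grip (a point): point on the lid's handle ridge to grasp, 38 mm above the lid's underside, 22 mm above the plate and 12 mm below the ridge's top. The ridge is 80 mm long (lid's x), 18 mm wide (lid's y), 34 mm tall. Axes as the lid's. Fully home it is 120 mm above the tub's underside.
- label (a point): centre of the paper bar-code label (54 x 38 mm) stuck flat on top of the lid's plate, 45 mm to the lid's -y side of its middle; z points up out of the label, x along the lid's x
- reader_grip (a point): point in the head of the label reader (0.3 kg) to grasp, 135 mm above the reader's underside and 20 mm ahead (reader's x) of its origin. Axes as the reader's: x the way it faces, z up. The head is a block 36 mm wide (reader's y), 62 mm long, 32 mm thick, sloping nose down at 45 degrees at the top of an upright stem (28 mm wide); topmost point 158 mm up.
- reader: hand-held label reader standing upright on its own foot (80 x 60 x 12 mm). Origin: centre of the foot's underside; x the way it faces, z up.
- window (a point): glass window in the nose of the reader's head, 42 mm ahead of and 103 mm above the reader's origin. The beam leaves it along this point's own x axis, which is 45 degrees below level when the reader is upright. It reads a label 50 to 130 mm away along the beam (best 90), within 15 mm of the beam's middle, the beam at most 60 degrees off square to the label, the reader still.
- pad: flat black rubber pad with a grey middle, 140 (x) x 120 (y) x 6 mm, fixed to the table: the reader's place. Origin: centre of its underside.
- tile1_mid (a point): fired glaze test tile, an upside-down T (0.11 kg), 68 mm tall: foot 50 (x) x 36 (y) x 8 mm, upright 50 (x) x 10 (y) mm thick rising from the foot's middle. This point: half-way up, 34 mm above its underside. z up. May be absent.
- tile2_mid (a point): another such tile, same shape and point. May be absent.
- tile3_mid (a point): another such tile, same shape and point. May be absent.
- tile4_mid (a point): another such tile, same shape and point. May be absent.
- cup_a: bystander: open white ceramic cup, 72 mm wide, 60 mm tall; origin at its underside
- jar_fluted: bystander: closed fluted white jar, 76 mm wide, 62 mm tall; origin at its underside
- glaze_jar: bystander: capped glaze jar, 70 mm wide, 90 mm tall; origin at its underside
- rib_tool: bystander: wooden-handled spatula lying flat, 170 mm long
- clay_weight: bystander: low terracotta disc, 72 mm wide, 35 mm tall; origin at its underside
- slip_bottle: bystander: white bottle, 60 mm wide, 150 mm tall; origin at its underside
Mind the look-alikes: they are no part of the job. Leave any blue look-alike of the part that bears tile3_mid alone. Of the things that look like the reader, the smaller one is meant.

How it is judged:
By the outcome, as a careful person would: the job done as asked, in the order asked, and still so for the second after the job is handed in, with the robot touching nothing.
Of tile1, tile2, tile3, tile4 only 3 to 4 are there at a start; the rules pass over those that are not, and their reading is None.
At some moment in a run one of tile1, tile2, tile3, tile4, lid may be knocked a few centimetres aside while the robot is not near it.
It also fails if it takes over 208 s, if anything falls off the work surface, if the arm or the gripper's body presses on something with over 40 N, if the wrist force passes 120 N, or if a joint passes its speed limit or range.

ROBOT

A 6-joint arm with a two-finger parallel gripper is mounted at the origin on the work surface. World frame = base frame: x ahead of the robot, y to its left, z up, the work surface at z = 0. Lengths are in m, angles in rad, forces in N, time in s.
With the tool pointing down it reaches from about 0.375 to 0.975 m from the base axis. Payload 3.8 kg.
Tool frame: the origin (TCP) lies where the fingers leave the gripper's body, on its centre line; the fingertips stand 73 mm ahead of it and the grasp point (between the pads) lies 54 mm ahead of it (nose_length is the distance from the TCP to the fingertips, in m); z points along the fingers, y is the line along which they close (so a half turn about z gives the same grasp; the last joint's range is limited). The gripper opens to 85 mm and grips with 20 to 120 N. Pads are 22 mm wide; open, the fingers measure 114 mm over their backs; the gripper's body (76 mm by 85 mm) begins 54 mm behind the grasp point. The pads swing forward as they close: fully open they stand 13 mm farther back than shut.
Start: joints at [1.209, 0.264, 1.604, -0, 1.274, -0.037], TCP at [0.215, 0.64, 0.304] pointing down, gripper open.
Joint ranges: [-2.63, 2.63], [-0.94, 2.18], [0.31, 2.57], [-1.31, 4.45], [0, 2.66], [-2.55, 2.55]. Speed limits (rad/s): [2.57, 2.57, 3.14, 3.14, 3.14, 3.14].

INTERFACE

Orientations are given as a rotation vector (axis times angle).
In Python, from workcell import read_state, read_camera, calibration, finish_job, look_for, cut_out, tip_of, nose_length gives the robot as it stands.
- The arm moves only by the tool step_arm, never from a script. Its argument "targets" is a list of rows, each a list of 3 entries, a list of its own where there are three numbers: the turn, a rotation vector about the tool's x, y, z in rad, then the shift along the tool's x, y, z in mm, then the finger opening in mm, from 0 to 85.4. In form: [[[ax, ay, az], [x, y, z], grip], ...]. A call has 1 to 5 rows; each row shifts and turns the commanded pose from where the row before left it, along the tool's axes as they then stand; what a row does not reach is not made up. A row lasts 1/12 s, in which the tool goes at most 41.7 mm and 7.16 degrees, less where a joint would pass 70% of its speed; a pose out of reach is approached as far as the arm can. A call with a gripper value outside its range is refused whole. The fingers move at their own pace and stop on an object; "grip_force" is the grip in N (left out, the last holds). Time passes only in rows, so rows that do not move let the fingers close. It gives the time, the measured TCP pose, the force, the opening and the grip force at its end, in the units of the state.
- read_state(): the state, without advancing time (a new reading comes with each control period).
- read_camera(name): name is "scene" or "top" or "wrist"; returns the picture (400x640x3 uint8, red, green, blue); there is no depth.
- calibration(name): a dict with "camera_matrix" (3x3 intrinsics, pixels), "R" (3x3) and "t" (3): a world point X has camera coordinates R X + t. Camera axes: x right, y down, z forward; pixel columns grow to the right and rows downward; lengths in m; the calibration is good to about 2 mm. A picture is of the moment at which its call begins: read the wrist's pose just before it. calibration takes no time and is no camera call; for the wrist camera it gives the pose at the moment of the call.
- finish_job(): hands the job in; it is judged then, once.
Trained networks look in the newest picture that a camera, given by its name, has taken for a name from the list of things; names that differ only in an ending like _2 or _b are one class to them, and where a whole thing is asked for, a point or a joint stands for the part that bears it (a point fixed in the world has none). Each returns a list of dicts, best first, with "score" (0 to 1); they miss things now and then, are a little off and sometimes report something else, mostly with a low value. They report only what shows in the picture. A call takes as long as a camera call. They do not tell look-alikes from the thing itself.
- look_for(camera, query): "extent" ([left, top, right, bottom] in pixels, round what is visible of it).
- cut_out(camera, query): "region" (400x640 bool, what is visible of it) and "extent" ([left, top, right, bottom] in pixels, round what is visible of it).
- tip_of(camera, query): "at" ([row, column] in pixels: a listed point, or the origin of a listed thing).
The state is a dict: "time": time; "q": joint angles; "joint_vel": joint speeds; "joint_torque": joint torques, N m; "tool_pos": TCP position; "tcp_rot": TCP orientation; "wrist_force": force on the tool from outside, world axes, zero at the start; "torque": the same for the moment, N m; "width": opening from 0.0 (shut) to 1.0 (fully open); "grip_force": force on a finger pad.
Only numpy, scipy, OpenCV 4.12 (cv2) and the standard library are available. Lean on these libraries where they do the work, as an engineer would, in place of code of your own. Each camera call takes 0.05 s, during which the arm holds its last target. There are 200 camera calls.

## Working session

There is one attempt and no reset: what is moved stays moved. The work goes in short steps, Python scripts to look and compute and a tool call to move; the robot and the scene stay as the last step left them, time stands still between calls to the robot, and variables do not carry over. Pictures are saved under pics/ and viewed, at most 14 in all, crops included, and the job is handed in when it is done.

Besides the shell and the picture viewer there is one more tool, called after "Call:" by a JSON object that holds its "op" and its "data", one argument or row to a line. step_arm: Moves the arm, as the interface text tells. Its arguments: {"type":"object","properties":{"targets":{"type":"array","items":{"type":"array"}},"grip_force":{"type":"number"}},"required":["targets"]}

```bash
mkdir -p pics
cat > h.py <<'E'
import numpy as np, cv2
from scipy.spatial.transform import Rotation as Rn
from workcell import *
def ray(cam,row,col):
    c=calibration(cam);K=np.array(c["camera_matrix"]);R=np.array(c["R"]);t=np.array(c["t"])
    d=R.T@np.linalg.solve(K,[col,row,1.]);o=-R.T@t
    return o,d
def atz(cam,row,col,z):
    o,d=ray(cam,row,col);return o+d*(z-o[2])/d[2]
def proj(cam,X):
    c=calibration(cam);p=np.array(c["camera_matrix"])@(np.array(c["R"])@X+np.array(c["t"]));return p[:2]/p[2]
def rel(pos,R):
    """shift (mm, tool axes now) and turn to reach TCP pos / rotation R"""
    s=read_state();R0=Rn.from_rotvec(s["tcp_rot"])
    return np.round(R0.inv().apply(np.array(pos)-s["tool_pos"])*1000,1),np.round((R0.inv()*R).as_rotvec(),3)
E
python3 - <<'E'
from h import *
s=read_state();print({k:np.round(v,3) for k,v in s.items()},nose_length if not callable(nose_length) else nose_length())
H=dict(tub=0,lid=0,lid_grip=.038,label=.016,reader=0,reader_grip=.141,window=.109,pad=0,tile1_mid=.034,cup_a=0,jar_fluted=0,glaze_jar=0,rib_tool=0,clay_weight=0,slip_bottle=0)
for cam in("top","scene"):
    im=read_camera(cam);cv2.imwrite(f"pics/{cam}0.png",im[:,:,::-1])
    for q,z in H.items():
        r=tip_of(cam,q)
        print(cam,q,[(round(d["score"],2),[int(x) for x in d["at"]],np.round(atz(cam,*d["at"],z)[:2],3).tolist()) for d in r if d["score"]>.2])
E
```

```text
{'time': np.float64(0.0), 'q': array([ 1.209,  0.265,  1.605, -0.   ,  1.274, -0.037]), 'joint_vel': array([ 0.001,  0.   ,  0.   ,  0.001, -0.002, -0.001]), 'joint_torque': array([-1.0000e-03, -5.1511e+01, -3.6731e+01, -0.0000e+00,  1.3000e-02,
       -0.0000e+00]), 'tool_pos': array([0.215, 0.639, 0.303]), 'tcp_rot': array([-0.508, -3.1  ,  0.004]), 'wrist_force': array([0.179, 0.86 , 0.148]), 'torque': array([-0.018, -0.06 ,  0.01 ]), 'grip_force': np.float64(0.0), 'width': np.float64(0.998)} 0.0726
top tub [(0.84, [204, 401], [0.508, -0.267]), (0.44, [137, 388], [0.748, -0.224])]
top lid [(0.72, [211, 247], [0.482, 0.276]), (0.51, [151, 307], [0.696, 0.068])]
top lid_grip [(0.57, [214, 245], [0.471, 0.276])]
top label [(0.91, [209, 265], [0.487, 0.21])]
top reader [(0.87, [273, 257], [0.267, 0.24]), (0.6, [157, 309], [0.677, 0.061]), (0.35, [209, 261], [0.488, 0.226])]
top reader_grip [(0.94, [142, 306], [0.696, 0.066]), (0.69, [270, 247], [0.291, 0.246])]
top window [(0.73, [139, 305], [0.715, 0.07]), (0.68, [265, 241], [0.303, 0.27])]
top pad [(0.66, [156, 311], [0.677, 0.053])
[... 826 characters left out ...]
e reader_grip [(0.83, [247, 354], [0.692, 0.065]), (0.8, [101, 387], [0.257, 0.262]), (0.52, [185, 327], [0.507, 0.037])]
scene window [(0.86, [263, 358], [0.719, 0.072]), (0.72, [116, 390], [0.287, 0.268]), (0.43, [311, 244], [0.785, -0.21])]
scene pad [(0.87, [267, 348], [0.679, 0.062])]
scene tile1_mid [(0.69, [216, 336], [0.542, 0.059])]
scene cup_a [(0.91, [282, 414], [0.751, 0.219])]
scene jar_fluted [(0.74, [315, 239], [0.755, -0.234]), (0.59, [193, 392], [0.482, 0.235])]
scene glaze_jar [(0.85, [243, 482], [0.678, 0.429])]
scene rib_tool [(0.83, [183, 462], [0.486, 0.443])]
scene clay_weight [(0.75, [298, 202], [0.692, -0.322])]
scene slip_bottle [(0.82, [298, 158], [0.671, -0.433])]
```

Run:
```python
import cv2
a=cv2.imread("pics/top0.png")[100:320,160:480];cv2.imwrite("pics/top0c.png",cv2.resize(a,None,fx=2.5,fy=2.5,interpolation=cv2.INTER_CUBIC))
a=cv2.imread("pics/scene0.png")[80:360,120:520];cv2.imwrite("pics/scene0c.png",cv2.resize(a,None,fx=2,fy=2,interpolation=cv2.INTER_CUBIC))
```

```text
(no output)
```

View pics/top0c.png

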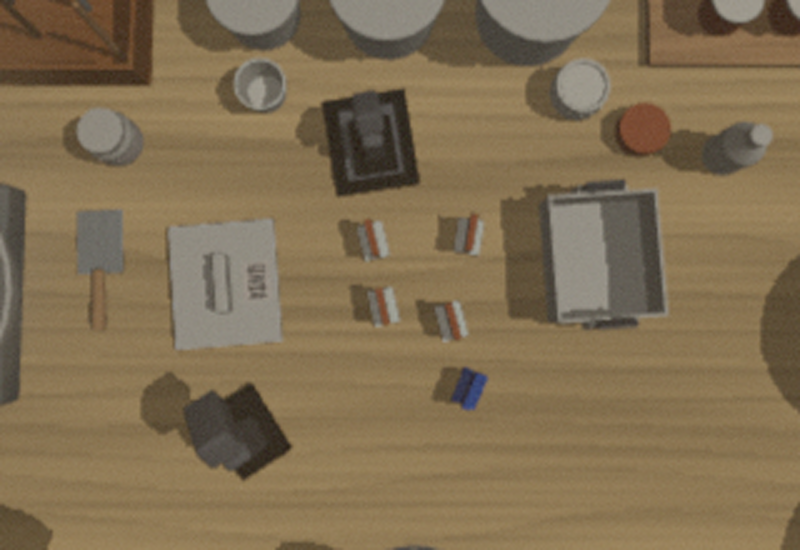

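View pics/scene0c.png

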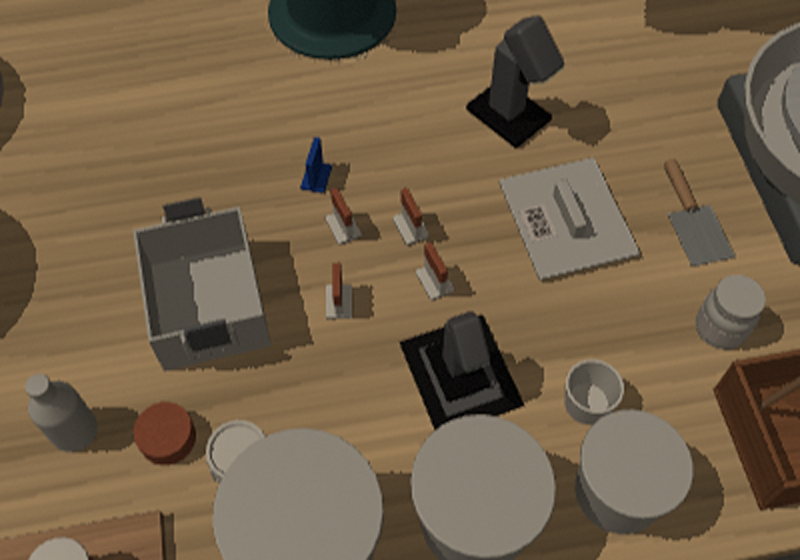

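The top crop shows four red and white tiles at crop pixels (372,240), (468,235), (382,306) and (450,320). The blue look-alike is at (468,388), the lid at (225,285) with its label toward the tub, and the tub at (605,255). The small reader stands on its pad at (370,140), and the bigger look-alike is at (237,432). The scene view agrees.

Call:
{"op": "step_arm", "data": {
  "targets": [
    [[0,0,0],[-26.5,-28.5,0],85],
    [[0,0,0],[-26.5,-28.5,0],85],
    [[0,0,0],[-26.5,-28.5,0],85],
    [[0,0,0],[-26.5,-28.5,0],85],
    [[0,0,0],[-26.5,-28.5,0],85]
  ]
}}

```text
time: 2.02
tool_pos: [0.2958, 0.4608, 0.3039]
tcp_rot: [0.507, 3.1, 0.0]
wrist_force: [0.7, -0.0, -0.4]
width: 0.997
grip_force: 0.0
```

Call:
{"op": "step_arm", "data": {
  "targets": [
    [[0,0,0],[-26.5,-28.5,0],85],
    [[0,0,0],[-26.5,-28.5,0],85],
    [[0,0,0],[-26.5,-28.5,0],85],
    [[0,0,0],[-26.5,-28.5,0],85],
    [[0,0,0],[-26.5,-28.5,0],85]
  ]
}}

```text
time: 2.43
tool_pos: [0.3759, 0.2833, 0.3042]
tcp_rot: [0.507, 3.1, 0.001]
wrist_force: [0.2, 0.4, -0.8]
width: 0.991
grip_force: 0.0
```

Call:
{"op": "step_arm", "data": {
  "targets": [
    [[0,0,0],[-26.5,-28.5,0],85],
    [[0,0,0],[-26.5,-28.5,0],85],
    [[0,0,0],[-26.5,-28.5,0],85],
    [[0,0,0],[-26.5,-28.5,0],85],
    [[0,0,0],[-26.5,-28.5,0],85]
  ]
}}

```text
time: 2.85
tool_pos: [0.4561, 0.1058, 0.3044]
tcp_rot: [0.508, 3.099, 0.001]
wrist_force: [1.0, 0.7, 0.8]
width: 0.994
grip_force: 0.0
```

Call:
{"op": "step_arm", "data": {
  "targets": [
    [[0,0,0],[-26.5,-28.5,0],85],
    [[0,0,0],[-26.5,-28.5,-15],85],
    [[0,0,0],[-26.5,-28.5,-15],85],
    [[0,0,0.12],[0,0,0],85],
    [[0,0,0.12],[0,0,0],85]
  ]
}}

```text
time: 3.27
tool_pos: [0.5051, -0.0011, 0.3354]
tcp_rot: [0.89, 3.01, 0.001]
wrist_force: [0.1, 0.6, 0.4]
width: 0.997
grip_force: 0.0
```

Call:
{"op": "step_arm", "data": {
  "targets": [
    [[0,0,0.12],[0,0,0],85],
    [[0,0,0.12],[0,0,0],85],
    [[0,0,0.12],[0,0,0],85],
    [[0,0,0.12],[0,0,0],85],
    [[0,0,0.12],[0,0,0],85]
  ]
}}

```text
time: 3.68
tool_pos: [0.5037, 0.0013, 0.334]
tcp_rot: [1.736, 2.618, 0.0]
wrist_force: [-0.3, 0.1, 0.3]
width: 0.993
grip_force: 0.0
```

Call:
{"op": "step_arm", "data": {
  "targets": [
    [[0,0,0.12],[0,0,0],85],
    [[0,0,0.12],[0,0,0],85],
    [[0,0,0.12],[0,0,0],85],
    [[0,0,0.12],[0,0,0],85],
    [[0,0,0.12],[0,0,0],85]
  ]
}}

```text
time: 4.1
tool_pos: [0.5037, 0.0014, 0.334]
tcp_rot: [2.432, 1.988, 0.0]
wrist_force: [0.4, 0.4, -0.3]
width: 0.998
grip_force: 0.0
```

Call:
{"op": "step_arm", "data": {
  "targets": [
    [[0,0,0.12],[0,0,0],85],
    [[0,0,0.12],[0,0,0],85],
    [[0,0,0.12],[0,0,0],85],
    [[0,0,0.12],[0,0,0],85],
    [[0,0,0.12],[0,0,0],85]
  ]
}}

```text
time: 4.52
tool_pos: [0.5037, 0.0014, 0.334]
tcp_rot: [2.911, 1.181, 0.001]
wrist_force: [1.2, -0.0, 0.4]
width: 0.995
grip_force: 0.0
```

Call:
{"op": "step_arm", "data": {
  "targets": [
    [[0,0,0.12],[0,0,0],85],
    [[0,0,0.12],[0,0,0],85],
    [[0,0,0.12],[0,0,0],85],
    [[0,0,0.12],[0,0,0],85],
    [[0,0,0.12],[0,0,0],40]
  ]
}}

```text
time: 4.93
tool_pos: [0.5037, 0.0014, 0.334]
tcp_rot: [3.13, 0.268, 0.0]
wrist_force: [0.1, 0.4, -0.0]
width: 0.879
grip_force: 0.0
```

```bash
cat > look.py <<'E'
from h import *
import sys
s=read_state();print(round(float(s["time"]),2),np.round(s["tool_pos"],4),np.round(s["tcp_rot"],3),np.round(s["q"],2))
im=read_camera("wrist");cv2.imwrite(sys.argv[1],im[:,:,::-1])
print("cam at",-np.array(calibration("wrist")["R"]).T@np.array(calibration("wrist")["t"]))
for q in sys.argv[2:]:
    q,z=q.split(":");z=float(z)
    print(q,[(round(d["score"],2),[int(x) for x in d["at"]],np.round(atz("wrist",*d["at"],z)[:2],4).tolist()) for d in tip_of("wrist",q) if d["score"]>.2])
E
python3 look.py pics/w1.png tile1_mid:.034 tub:0
```

```text
4.93 [0.5037 0.0014 0.334 ] [3.13  0.268 0.   ] [-0.05 -0.08  1.92 -0.    1.3   1.35]
cam at [0.56931382 0.01269943 0.40388936]
tile1_mid [(0.61, [136, 279], [0.5382, 0.0625])]
tub [(0.87, [189, 493], [0.5163, -0.251]), (0.43, [206, 282], [0.435, 0.0491])]
```

View pics/w1.png

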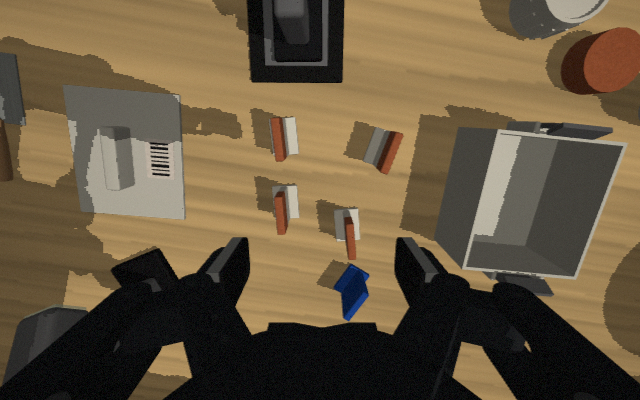

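The wrist view shows the four tiles at (283,138), (382,150), (283,208) and (347,232), with the blue look-alike at (350,290). The tub is at (540,200), the lid at (125,155) and the reader's pad at (295,40).

```bash
cat > tiles.py <<'E'
from h import *
from scipy.optimize import minimize
def boxpts(b,x,y,yaw):
    (hx,hy,z0,z1)=b;c,s=np.cos(yaw),np.sin(yaw)
    return [[x+c*u-s*v,y+s*u+c*v,z] for u in(-hx,hx) for v in(-hy,hy) for z in(z0,z1)]
def sil(cam,boxes,p,S=4):
    c=calibration(cam);K=np.array(c["camera_matrix"]);R=np.array(c["R"]);t=np.array(c["t"])
    m=np.zeros((400*1,640*1),np.uint8)
    for b in boxes:
        P=(np.array(boxpts(b,*p))@R.T+t)@K.T;P=P[:,:2]/P[:,2:]
        cv2.fillConvexPoly(m,cv2.convexHull(np.round(P*16).astype(np.int32)),1,shift=4)
    return m.astype(bool)
TILE=[(.025,.018,0,.008),(.025,.005,.008,.068)]
def fit(cam,mask,boxes,p0):
    f=lambda p:-(lambda a:(a&mask).sum()/(a|mask).sum())(sil(cam,boxes,p))
    best=None
    for dy in(-.3,0,.3):
        q=np.array(p0)+[0,0,dy]
        r=minimize(f,q,method="Nelder-Mead",options=dict(initial_simplex=[q,q+[.006,0,0],q+[0,.006,0],q+[0,0,.15]],xatol=1e-4,fatol=1e-4))
        if best is None or r.fun<best.fun:best=r
    return best
def redblobs(im):
    f=im.astype(float)+1;m=((f[...,0]/f[...,1]>1.6)&(f[...,0]>60)).astype(np.uint8)
    n,l,st,c=cv2.connectedComponentsWithStats(m);return [(c[i][::-1],st[i][4]) for i in range(1,n) if 60<st[i][4]<1500]
E
python3 - <<'E'
from tiles import *
im=read_camera("wrist")
for c,a in redblobs(im): print("red",np.round(c),a,np.round(atz("wrist",*c,.06)[:2],3))
for d in cut_out("wrist","tile1_mid"):
    m=d["region"];e=d["extent"]
    if d["score"]<.2: continue
    p=atz("wrist",(e[1]+e[3])/2,(e[0]+e[2])/2,.034)
    r=fit("wrist",m,TILE,[p[0],p[1],0]);col=im[m].mean(0)
    print(round(d["score"],2),np.round(e),m.sum(),col.round(),"pose",r.x.round(4),round(-r.fun,2))
np.save("w1.npy",im)
r=cut_out("wrist","tub")[0];m=r["region"]
TUB=[(.084,.072,0,.092)]
q=fit("wrist",m,TUB,[.51,-.25,0]);print("tub",q.x.round(4),-q.fun,r["extent"])
E
```

```text
red [138. 279.] 463 [0.538 0.06 ]
red [152. 390.] 502 [ 0.545 -0.074]
red [212. 280.] 412 [0.447 0.045]
red [238. 349.] 323 [ 0.427 -0.049]
0.74 [493. 277. 552. 299.] 896 [57. 56. 53.] pose [ 0.3858 -0.3218 -0.5667] 0.46
0.7 [270. 114. 300. 160.] 1020 [153. 120.  98.] pose [0.5376 0.0608 0.1656] 0.91
tub [ 0.5126 -0.2507  0.0636] 0.9033403259641762 [436.9, 121.4, 627.2, 300.7]
```

```bash
cat >> tiles.py <<'E'
def tilemask(im,c):
    f=im.astype(float)+1;red=(f[...,0]/f[...,1]>1.6)&(f[...,0]>60)
    neu=((f[...,0]-f[...,2])/f[...,0]<.3)&(f.max(2)>55)&(f[...,2]<1.15*f[...,0])
    m=(red|neu);w=np.zeros_like(m);r,k=int(c[0]),int(c[1]);w[max(0,r-45):r+45,max(0,k-40):k+40]=1
    m=cv2.morphologyEx((m&w).astype(np.uint8),cv2.MORPH_CLOSE,np.ones((3,3)))
    m=cv2.morphologyEx(m,cv2.MORPH_OPEN,np.ones((3,3)))
    n,l=cv2.connectedComponents(m);v=l[r-3:r+4,k-3:k+4];v=v[v>0]
    return l==np.bincount(v).argmax()
E
python3 - <<'E'
from tiles import *
im=np.load("w1.npy")
for c,a in redblobs(im):
    m=tilemask(im,c);p=atz("wrist",*c,.06);r=fit("wrist",m,TILE,[p[0],p[1],.1]);print(np.round(c),m.sum(),r.x.round(4),round(-r.fun,3))
E
```

```text
[138. 279.] 1057 [0.5373 0.061  0.2237] 0.927
[152. 390.] 1126 [ 0.5441 -0.074  -0.1763] 0.909
[212. 280.] 988 [0.4449 0.0454 0.1977] 0.898
[238. 349.] 948 [ 0.4247 -0.0496  0.2861] 0.908
```

Call:
{"op": "step_arm", "data": {
  "targets": [
    [[0,0,-0.053],[0,0,0],40],
    [[0,0,0],[23,-25.4,0],40],
    [[0,0,0],[23,-25.4,0],40],
    [[0,0,0],[0,0,38],40],
    [[0,0,0],[0,0,38],40]
  ]
}}

```text
time: 5.65
tool_pos: [0.5401, 0.063, 0.2604]
tcp_rot: [3.12, 0.367, 0.014]
wrist_force: [0.9, -0.5, -1.3]
width: 0.467
grip_force: 0.0
```

```bash
cat >> tiles.py <<'E'
def fitall(n):
    im=read_camera("wrist");s=read_state()
    cv2.imwrite(f"pics/{n}.png",im[:,:,::-1])
    for c,a in redblobs(im):
        try:
            m=tilemask(im,c);p=atz("wrist",*c,.06);r=fit("wrist",m,TILE,[p[0],p[1],.1]);print(np.round(c),m.sum(),r.x.round(4),round(-r.fun,3))
        except Exception as e: print(c,"skip",e)
def plan(x,y,z,yaw):
    s=read_state();R=Rn.from_rotvec(s["tcp_rot"]);ax=R.apply([1,0,0]);y0=np.arctan2(ax[1],ax[0]);d=np.array([x,y,z])-s["tool_pos"]
    c,k=np.cos(yaw),np.sin(yaw)
    print("now",np.round(s["tool_pos"],4),"yaw",y0.round(3),"| turn z",round(y0-yaw,3),"then shift mm",np.round([1000*(c*d[0]+k*d[1]),1000*(k*d[0]-c*d[1]),-1000*d[2]],1))
E
python3 - <<'E'
from tiles import *
# tub rim corners measured in w1 picture (pose then): redo with saved calibration is gone, so use the current picture
im=read_camera("wrist");np.save("w2.npy",im);cv2.imwrite("pics/w2.png",im[:,:,::-1])
fitall("w2b")
plan(.5373,.061,.105,.2237)
r=cut_out("wrist","tub");print(r and r[0]["extent"])
E
```

```text
[186. 325.] 1609 [0.5354 0.0603 0.2502] 0.953
[209. 463.] 2520 [ 0.5427 -0.0758 -0.19  ] 0.92
[273. 318.] 1449 [0.4421 0.0453 0.2173] 0.93
now [0.5326 0.0615 0.2509] yaw 0.232 | turn z 0.009 then shift mm [  4.5   1.5 145.9]
[494.7, 175.6, 640.0, 391.8]
```

View pics/w2.png

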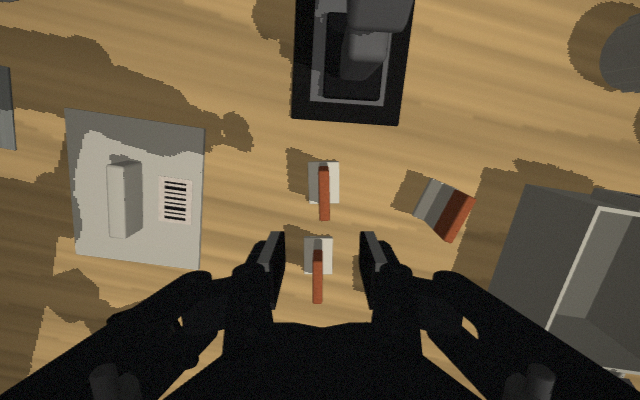

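Call:
{"op": "step_arm", "data": {
  "targets": [
    [[0,0,0],[2.8,1.6,36],40],
    [[0,0,0],[0,0,36],40],
    [[0,0,0],[0,0,36],40],
    [[0,0,0],[0,0,26],40],
    [[0,0,0],[0,0,12],40]
  ]
}}

```text
time: 6.22
tool_pos: [0.5395, 0.0599, 0.1107]
tcp_rot: [-3.121, -0.36, 0.004]
wrist_force: [-0.5, -0.4, -0.3]
width: 0.467
grip_force: 0.0
```

Call:
{"op": "step_arm", "data": {
  "targets": [
    [[0,0,0],[0,0,0],40],
    [[0,0,0],[0,0,0],0],
    [[0,0,0],[0,0,0],0],
    [[0,0,0],[0,0,0],0],
    [[0,0,0],[0,0,0],0]
  ],
  "grip_force": 40
}}

```text
time: 6.63
tool_pos: [0.5424, 0.0605, 0.1149]
tcp_rot: [3.121, 0.36, 0.009]
wrist_force: [1.0, -0.3, 5.7]
width: 0.109
grip_force: 43.6
```

Call:
{"op": "step_arm", "data": {
  "targets": [
    [[0,0,0],[0,0,0],0],
    [[0,0,0],[0,0,0],0],
    [[0,0,0],[0,0,0],0]
  ]
}}

```text
time: 6.88
tool_pos: [0.5424, 0.0606, 0.1148]
tcp_rot: [3.12, 0.36, 0.009]
wrist_force: [0.2, -0.2, 6.4]
width: 0.109
grip_force: 43.7
```

Run:
```python
from tiles import *
# where is the tub: rim fit in top & scene pictures taken at start (clear view), box silhouette with catches
TUB=[(.084,.072,0,.092),(.088,.025,.09,.12)]
for cam in("top","scene"):
    im=read_camera(cam);r=cut_out(cam,"tub");
    if r:
        r=r[0];q=fit(cam,r["region"],[TUB[0]],[.5126,-.25,.06]);print(cam,q.x.round(4),round(-q.fun,3),r["extent"])
```

```text
top [ 0.5116 -0.2495  0.0582] 0.905 [376.7, 172.1, 425.6, 232.4]
scene [ 0.5091 -0.2515  0.089 ] 0.927 [188.8, 177.4, 253.9, 265.9]
```

Call:
{"op": "step_arm", "data": {
  "targets": [
    [[0,0,0],[0,0,-30],0],
    [[0,0,0.082],[0,0,-35],0],
    [[0,0,0.083],[0,0,-35],0],
    [[0,0,0],[0,0,-35],0],
    [[0,0,0],[-1.7,34.3,0],0]
  ]
}}

```text
time: 7.5
tool_pos: [0.5451, 0.0298, 0.2566]
tcp_rot: [-3.137, -0.108, -0.025]
wrist_force: [3.0, -0.1, 0.3]
width: 0.107
grip_force: 42.6
```

Call:
{"op": "step_arm", "data": {
  "targets": [
    [[0,0,0],[-1.7,34.3,0],0],
    [[0,0,0],[-1.7,34.3,0],0],
    [[0,0,0],[-1.7,34.3,0],0],
    [[0,0,0],[-1.7,34.3,0],0],
    [[0,0,0],[-1.7,34.3,0],0]
  ]
}}

```text
time: 7.92
tool_pos: [0.5429, -0.1471, 0.2478]
tcp_rot: [3.14, 0.102, 0.002]
wrist_force: [1.2, -0.1, -0.7]
width: 0.108
grip_force: 42.6
```

Call:
{"op": "step_arm", "data": {
  "targets": [
    [[0,0,0],[-1.7,34.3,0],0],
    [[0,0,0],[-1.7,34.3,0],0],
    [[0,0,0],[0,0,0],0],
    [[0,0,0],[0,0,0],0],
    [[0,0,0],[0,0,0],0]
  ]
}}

```text
time: 8.33
tool_pos: [0.544, -0.2142, 0.2471]
tcp_rot: [-3.139, -0.1, -0.0]
wrist_force: [-1.0, 1.3, -1.7]
width: 0.106
grip_force: 42.5
```

Run:
```python
from tiles import *
im=read_camera("wrist");cv2.imwrite("pics/w3.png",im[:,:,::-1])
plan(.547,-.214,.12,.065)
r=cut_out("wrist","tub")
if r: print(r[0]["extent"],r[0]["score"])
for name,u,v in[("c",.084,.072),("c",.084,-.072),("c",-.084,.072),("c",-.084,-.072)]:
    c,k=np.cos(.065),np.sin(.065);print(proj("wrist",np.array([.511+c*u-k*v,-.2505+k*u+c*v,.092])).round())
```

```text
now [ 0.5441 -0.2135  0.247 ] yaw 0.065 | turn z 0.0 then shift mm [  2.9   0.7 127. ]
[276.6, 122.8, 459.5, 324.4] 0.95
[275. 143.]
[460. 143.]
[283. 325.]
[437. 325.]
```

View pics/w3.png

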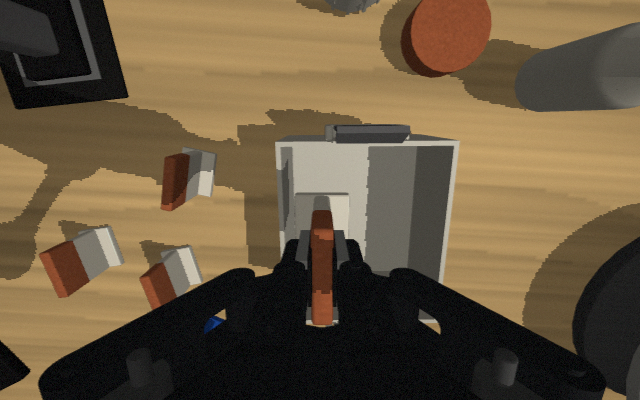

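The tile is held upright over the tub. The rim corners at (276,143), (459,143) and (440,320) match the predicted ones, so the tub pose is good.

Call:
{"op": "step_arm", "data": {
  "targets": [
    [[0,0,0],[3,0,35],0],
    [[0,0,0],[0,0,35],0],
    [[0,0,0],[0,0,30],0],
    [[0,0,0],[0,0,15],0],
    [[0,0,0],[0,0,8],0]
  ]
}}

```text
time: 8.85
tool_pos: [0.5452, -0.2117, 0.1205]
tcp_rot: [-3.137, -0.105, 0.008]
wrist_force: [-0.9, -0.1, 4.8]
width: 0.11
grip_force: 45.1
```

Call:
{"op": "step_arm", "data": {
  "targets": [
    [[0,0,0],[0,0,3],0],
    [[0,0,0],[0,0,0],0],
    [[0,0,0],[0,0,0],0]
  ]
}}

```text
time: 9.1
tool_pos: [0.5482, -0.2138, 0.122]
tcp_rot: [3.139, 0.103, 0.003]
wrist_force: [-0.3, -0.2, -0.9]
width: 0.108
grip_force: 42.4
```

Call:
{"op": "step_arm", "data": {
  "targets": [
    [[0,0,0],[0,0,0],28],
    [[0,0,0],[0,0,0],28],
    [[0,0,0],[0,0,-10],28],
    [[0,0,0],[0,0,-40],28],
    [[0,0,0],[0,0,-40],28]
  ]
}}

```text
time: 9.52
tool_pos: [0.5454, -0.2132, 0.2101]
tcp_rot: [-3.137, -0.101, 0.008]
wrist_force: [1.6, -0.8, 0.0]
width: 0.328
grip_force: 0.0
```

Call:
{"op": "step_arm", "data": {
  "targets": [
    [[0,0,0],[0,0,-40],28],
    [[0,0,0],[0,-40,0],40],
    [[0,0,0],[0,-40,0],40],
    [[0,0,0],[0,-40,0],40],
    [[0,0,0],[0,0,0],40]
  ]
}}

```text
time: 9.93
tool_pos: [0.5387, -0.0888, 0.2524]
tcp_rot: [-3.136, -0.107, -0.002]
wrist_force: [-0.1, 0.0, -0.2]
width: 0.467
grip_force: 0.0
```

Call:
{"op": "step_arm", "data": {
  "targets": [
    [[0,0,0],[0,0,0],40],
    [[0,0,0],[0,0,0],40]
  ]
}}

```text
time: 10.1
tool_pos: [0.5397, -0.0943, 0.2518]
tcp_rot: [3.139, 0.104, 0.002]
wrist_force: [-0.5, -1.0, -0.5]
width: 0.47
grip_force: 0.0
```

Run:
```python
from tiles import *
fitall("w4")
plan(.5435,-.075,.108,-.183)
```

```text
[184. 302.] 1596 [ 0.5451 -0.0752 -0.1747] 0.933
[195. 446.] 7200 [ 0.5573 -0.2343  0.0505] 0.396
[260. 180.] 1876 [0.446  0.0457 0.081 ] 0.731
[306. 279.] 602 [ 0.4117 -0.0566 -0.1782] 0.387
now [ 0.5396 -0.0949  0.2515] yaw 0.065 | turn z 0.248 then shift mm [  0.2 -20.3 143.5]
```

View pics/w4.png

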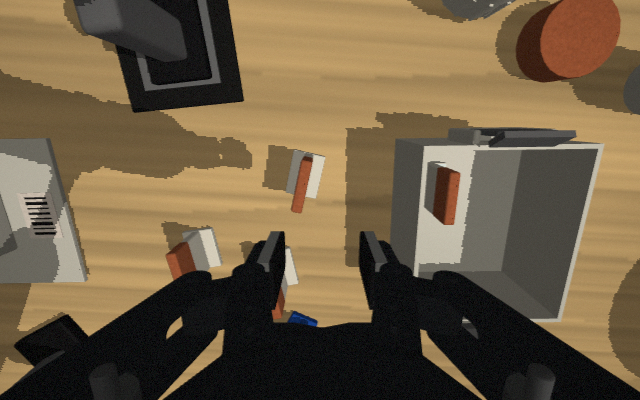

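Tile 1 stands upright in the tub at (447,195). The next tile is at (302,184).

Call:
{"op": "step_arm", "data": {
  "targets": [
    [[0,0,0.122],[0,0,20],40],
    [[0,0,0.121],[0,0,10],40],
    [[0,0,0],[1.3,-20.3,35],40],
    [[0,0,0],[0,0,35],40],
    [[0,0,0],[0,0,28],40]
  ]
}}

```text
time: 10.57
tool_pos: [0.5442, -0.0756, 0.1211]
tcp_rot: [3.129, -0.282, -0.001]
wrist_force: [0.4, -0.8, -0.6]
width: 0.466
grip_force: 0.0
```

Call:
{"op": "step_arm", "data": {
  "targets": [
    [[0,0,0],[0,0,15],40],
    [[0,0,0],[0,0,0],40],
    [[0,0,0],[0,0,0],0],
    [[0,0,0],[0,0,0],0],
    [[0,0,0],[0,0,0],0]
  ]
}}

```text
time: 10.98
tool_pos: [0.5459, -0.0755, 0.1098]
tcp_rot: [3.129, -0.281, 0.006]
wrist_force: [0.4, -0.4, -0.2]
width: 0.11
grip_force: 41.8
```

Call:
{"op": "step_arm", "data": {
  "targets": [
    [[0,0,0],[0,0,0],0],
    [[0,0,0],[0,0,0],0],
    [[0,0,0],[0,0,0],0]
  ]
}}

```text
time: 11.23
tool_pos: [0.5455, -0.075, 0.1095]
tcp_rot: [3.129, -0.279, 0.005]
wrist_force: [-0.0, -0.9, 5.1]
width: 0.111
grip_force: 42.6
```

Call:
{"op": "step_arm", "data": {
  "targets": [
    [[0,0,0],[0,0,-30],0],
    [[0,0,-0.122],[0,0,-36],0],
    [[0,0,-0.122],[0,0,-37],0],
    [[0,0,0],[0,0,-37],0],
    [[0,0,0],[-2.2,34.5,0],0]
  ]
}}

```text
time: 11.65
tool_pos: [0.5487, -0.1062, 0.2572]
tcp_rot: [3.139, 0.111, 0.023]
wrist_force: [2.7, -1.3, -0.5]
width: 0.11
grip_force: 41.9
```

Call:
{"op": "step_arm", "data": {
  "targets": [
    [[0,0,0],[-2.2,34.5,0],0],
    [[0,0,0],[-2.2,34.5,0],0],
    [[0,0,0],[-2.2,34.5,0],0],
    [[0,0,0],[-2.2,34.5,0],0],
    [[0,0,0],[-2.2,34.5,0],0]
  ]
}}

```text
time: 12.07
tool_pos: [0.5443, -0.2833, 0.248]
tcp_rot: [-3.14, -0.104, -0.0]
wrist_force: [0.5, 0.3, -1.0]
width: 0.111
grip_force: 41.9
```

Call:
{"op": "step_arm", "data": {
  "targets": [
    [[0,0,0],[0,0,0],0],
    [[0,0,0],[0,0,0],0],
    [[0,0,0],[0,0,0],0]
  ]
}}

```text
time: 12.32
tool_pos: [0.5444, -0.2817, 0.2475]
tcp_rot: [-3.139, -0.102, 0.001]
wrist_force: [0.0, 0.2, -1.8]
width: 0.106
grip_force: 41.9
```

Call:
{"op": "step_arm", "data": {
  "targets": [
    [[0,0,0],[1.5,0,35],0],
    [[0,0,0],[0,0,35],0],
    [[0,0,0],[0,0,35],0],
    [[0,0,0],[0,0,17],0],
    [[0,0,0],[0,0,10],0]
  ]
}}

```text
time: 12.73
tool_pos: [0.5439, -0.2783, 0.1131]
tcp_rot: [-3.134, -0.106, 0.011]
wrist_force: [-20.1, 16.2, 62.2]
width: 0.112
grip_force: 53.0
```

Call:
{"op": "step_arm", "data": {
  "targets": [
    [[0,0,0],[0,0,0],0],
    [[0,0,0],[0,0,0],0],
    [[0,0,0],[0,0,0],28],
    [[0,0,0],[0,0,0],28],
    [[0,0,0],[0,0,-10],28]
  ]
}}

```text
time: 13.15
tool_pos: [0.5459, -0.2808, 0.1254]
tcp_rot: [-3.139, -0.106, 0.002]
wrist_force: [-0.6, -0.3, -0.5]
width: 0.328
grip_force: 0.0
```

Call:
{"op": "step_arm", "data": {
  "targets": [
    [[0,0,0],[0,0,-40],28],
    [[0,0,0],[0,0,-40],28],
    [[0,0,0],[0,0,-40],28],
    [[0,0,0],[-13,-38,0],40],
    [[0,0,0],[-13,-38,0],40]
  ]
}}

```text
time: 13.57
tool_pos: [0.5186, -0.2099, 0.2527]
tcp_rot: [3.134, 0.099, 0.018]
wrist_force: [-0.8, 0.7, -0.4]
width: 0.466
grip_force: 0.0
```

Call:
{"op": "step_arm", "data": {
  "targets": [
    [[0,0,0],[-13,-38,0],40],
    [[0,0,0],[-13,-38,0],40],
    [[0,0,0],[-13,-38,0],40],
    [[0,0,0],[-13,-38,0],40],
    [[0,0,0],[-13,-38,0],40]
  ]
}}

```text
time: 13.98
tool_pos: [0.4377, -0.0213, 0.2477]
tcp_rot: [3.139, 0.103, 0.006]
wrist_force: [1.1, 1.0, 0.5]
width: 0.466
grip_force: 0.0
```

Call:
{"op": "step_arm", "data": {
  "targets": [
    [[0,0,0],[0,0,0],40],
    [[0,0,0],[0,0,0],40],
    [[0,0,0],[0,0,0],40]
  ]
}}

```text
time: 14.23
tool_pos: [0.4389, -0.0226, 0.2474]
tcp_rot: [3.138, 0.106, 0.006]
wrist_force: [-0.3, -0.1, 0.3]
width: 0.469
grip_force: 0.0
```

Run:
```python
from tiles import *
fitall("w5")
plan(.4247,-.0496,.108,.286)
```

```text
[ 82. 575.] 6254 [ 0.5596 -0.2475  0.3011] 0.546
[183. 249.] 1934 [0.4449 0.0448 0.1988] 0.917
[208. 349.] 1610 [ 0.4244 -0.0499  0.2694] 0.924
now [ 0.439  -0.0232  0.2471] yaw 0.066 | turn z -0.22 then shift mm [-21.2  21.3 139.1]
```

View pics/w5.png

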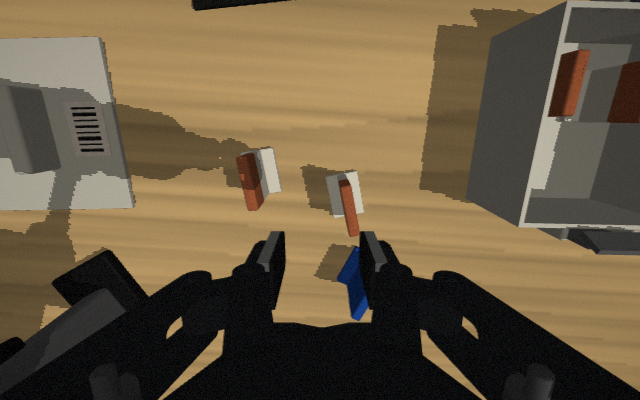

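Two tiles now stand in the tub. The next ones are at (349,208) and (249,183), and the blue look-alike at (350,285) stays.

Call:
{"op": "step_arm", "data": {
  "targets": [
    [[0,0,-0.106],[0,0,10],40],
    [[0,0,-0.106],[0,0,10],40],
    [[0,0,0],[-21.2,21.6,25],40],
    [[0,0,0],[0,0,35],40],
    [[0,0,0],[0,0,30],40]
  ]
}}

```text
time: 14.7
tool_pos: [0.4244, -0.0516, 0.1354]
tcp_rot: [3.111, 0.429, 0.004]
wrist_force: [-0.3, -0.5, -0.4]
width: 0.47
grip_force: 0.0
```

Call:
{"op": "step_arm", "data": {
  "targets": [
    [[0,0,0],[0,0,20],40],
    [[0,0,0],[0,0,9],40],
    [[0,0,0],[0,0,0],40],
    [[0,0,0],[0,0,0],0],
    [[0,0,0],[0,0,0],0]
  ]
}}

```text
time: 15.12
tool_pos: [0.4252, -0.0498, 0.1084]
tcp_rot: [3.111, 0.434, 0.004]
wrist_force: [0.3, 0.2, 0.6]
width: 0.198
grip_force: 0.0
```

Call:
{"op": "step_arm", "data": {
  "targets": [
    [[0,0,0],[0,0,0],0],
    [[0,0,0],[0,0,0],0],
    [[0,0,0],[0,0,0],0],
    [[0,0,0],[0,0,0],0]
  ]
}}

```text
time: 15.45
tool_pos: [0.4253, -0.0494, 0.1087]
tcp_rot: [3.11, 0.435, 0.006]
wrist_force: [0.6, -1.7, 6.5]
width: 0.109
grip_force: 40.4
```

Call:
{"op": "step_arm", "data": {
  "targets": [
    [[0,0,0],[0,0,-30],0],
    [[0,0,0],[0,0,-37],0],
    [[0,0,0.107],[0,0,-37],0],
    [[0,0,0.106],[0,0,-37],0],
    [[0,0,0],[5.9,34.3,0],0]
  ]
}}

```text
time: 15.87
tool_pos: [0.4347, -0.0803, 0.2561]
tcp_rot: [3.14, 0.1, 0.02]
wrist_force: [2.4, -0.2, -1.3]
width: 0.11
grip_force: 39.4
```

Call:
{"op": "step_arm", "data": {
  "targets": [
    [[0,0,0],[5.9,34.3,0],0],
    [[0,0,0],[5.9,34.3,0],0],
    [[0,0,0],[5.9,34.3,0],0],
    [[0,0,0],[5.9,34.3,0],0],
    [[0,0,0],[5.9,34.3,0],0]
  ]
}}

```text
time: 16.28
tool_pos: [0.472, -0.2534, 0.2478]
tcp_rot: [-3.14, -0.102, 0.0]
wrist_force: [0.9, 0.2, -0.8]
width: 0.11
grip_force: 39.4
```

Call:
{"op": "step_arm", "data": {
  "targets": [
    [[0,0,0],[5.9,34.3,0],0],
    [[0,0,0],[0,0,0],0],
    [[0,0,0],[0,0,0],0],
    [[0,0,0],[0,0,0],0]
  ]
}}

```text
time: 16.62
tool_pos: [0.4797, -0.2854, 0.2473]
tcp_rot: [-3.138, -0.101, 0.002]
wrist_force: [-0.3, -0.1, -1.1]
width: 0.112
grip_force: 39.6
```

Call:
{"op": "step_arm", "data": {
  "targets": [
    [[0,0,0],[2,0,35],0],
    [[0,0,0],[0,0,35],0],
    [[0,0,0],[0,0,30],0],
    [[0,0,0],[0,0,15],0],
    [[0,0,0],[0,0,8],0]
  ]
}}

```text
time: 17.03
tool_pos: [0.48, -0.2828, 0.1216]
tcp_rot: [-3.136, -0.104, 0.008]
wrist_force: [-0.3, 0.1, -0.9]
width: 0.109
grip_force: 39.5
```

Call:
{"op": "step_arm", "data": {
  "targets": [
    [[0,0,0],[0,0,4],0],
    [[0,0,0],[0,0,3],0],
    [[0,0,0],[0,0,2],0],
    [[0,0,0],[0,0,0],0],
    [[0,0,0],[0,0,0],0]
  ]
}}

```text
time: 17.45
tool_pos: [0.4831, -0.2863, 0.1172]
tcp_rot: [3.139, 0.102, 0.003]
wrist_force: [-0.1, 0.1, -0.7]
width: 0.11
grip_force: 39.5
```

Call:
{"op": "step_arm", "data": {
  "targets": [
    [[0,0,0],[0,0,0],28],
    [[0,0,0],[0,0,0],28],
    [[0,0,0],[0,0,-12],28],
    [[0,0,0],[0,0,-40],28],
    [[0,0,0],[0,0,-40],28]
  ]
}}

```text
time: 17.87
tool_pos: [0.4808, -0.2852, 0.2075]
tcp_rot: [-3.138, -0.102, 0.006]
wrist_force: [0.8, -0.8, -0.4]
width: 0.329
grip_force: 0.0
```

Call:
{"op": "step_arm", "data": {
  "targets": [
    [[0,0,0],[0,0,-40],28],
    [[0,0,0],[-1.7,-37,0],40],
    [[0,0,0],[-1.7,-37,0],40],
    [[0,0,0],[-1.7,-37,0],40],
    [[0,0,0],[-1.7,-37,0],40]
  ]
}}

```text
time: 18.28
tool_pos: [0.4659, -0.138, 0.2498]
tcp_rot: [3.139, 0.099, 0.004]
wrist_force: [0.2, 0.7, -0.6]
width: 0.467
grip_force: 0.0
```

Call:
{"op": "step_arm", "data": {
  "targets": [
    [[0,0,0],[-1.7,-37,0],40],
    [[0,0,0],[-1.7,-37,0],40],
    [[0,0,0],[-1.7,-37,0],40],
    [[0,0,0],[-1.7,-37,0],40],
    [[0,0,-0.07],[-1.7,-37,0],40]
  ]
}}

```text
time: 18.7
tool_pos: [0.4453, 0.0468, 0.2494]
tcp_rot: [3.134, 0.212, 0.004]
wrist_force: [0.4, 0.7, 0.2]
width: 0.471
grip_force: 0.0
```

Call:
{"op": "step_arm", "data": {
  "targets": [
    [[0,0,-0.07],[0,0,0],40],
    [[0,0,0],[0,0,0],40],
    [[0,0,0],[0,0,0],40],
    [[0,0,0],[0,0,0],40]
  ]
}}

```text
time: 19.03
tool_pos: [0.4458, 0.0447, 0.2486]
tcp_rot: [3.125, 0.317, 0.002]
wrist_force: [0.2, -0.1, 0.1]
width: 0.464
grip_force: 0.0
```

Run:
```python
from tiles import *
fitall("w6")
plan(.4449,.0451,.108,.2)
```

```text
[167. 637.] 3860 [ 0.5432 -0.2652  0.4297] 0.534
[192. 321.] 1610 [0.4442 0.0453 0.2053] 0.95
now [0.4458 0.0445 0.2483] yaw 0.202 | turn z 0.002 then shift mm [ -0.7  -0.8 140.3]
```

Call:
{"op": "step_arm", "data": {
  "targets": [
    [[0,0,0],[-1,-0.8,35],40],
    [[0,0,0],[0,0,35],40],
    [[0,0,0],[0,0,35],40],
    [[0,0,0],[0,0,22],40],
    [[0,0,0],[0,0,13],40]
  ]
}}

```text
time: 19.5
tool_pos: [0.4422, 0.0445, 0.1047]
tcp_rot: [-3.126, -0.315, 0.008]
wrist_force: [-0.3, 0.1, -0.5]
width: 0.468
grip_force: 0.0
```

Call:
{"op": "step_arm", "data": {
  "targets": [
    [[0,0,0],[0,0,0],40],
    [[0,0,0],[0,0,0],0],
    [[0,0,0],[0,0,0],0],
    [[0,0,0],[0,0,0],0],
    [[0,0,0],[0,0,0],0]
  ]
}}

```text
time: 19.92
tool_pos: [0.4456, 0.0458, 0.1094]
tcp_rot: [3.125, 0.32, 0.005]
wrist_force: [0.9, -0.9, -0.7]
width: 0.111
grip_force: 40.2
```

Call:
{"op": "step_arm", "data": {
  "targets": [
    [[0,0,0],[0,0,0],0],
    [[0,0,0],[0,0,0],0],
    [[0,0,0],[0,0,0],0]
  ]
}}

```text
time: 20.17
tool_pos: [0.4456, 0.0459, 0.1093]
tcp_rot: [3.124, 0.321, 0.005]
wrist_force: [-0.9, -1.6, 6.7]
width: 0.11
grip_force: 41.1
```

Call:
{"op": "step_arm", "data": {
  "targets": [
    [[0,0,0],[0,0,-30],0],
    [[0,0,0],[0,0,-37],0],
    [[0,0,0.068],[0,0,-37],0],
    [[0,0,0.069],[0,0,-37],0],
    [[0,0,0],[2,33.1,0],0]
  ]
}}

```text
time: 20.58
tool_pos: [0.4524, 0.0164, 0.2573]
tcp_rot: [-3.137, -0.109, -0.022]
wrist_force: [2.3, -0.0, -0.1]
width: 0.114
grip_force: 40.0
```

Call:
{"op": "step_arm", "data": {
  "targets": [
    [[0,0,0],[2,33.1,0],0],
    [[0,0,0],[2,33.1,0],0],
    [[0,0,0],[2,33.1,0],0],
    [[0,0,0],[2,33.1,0],0],
    [[0,0,0],[2,33.1,0],0]
  ]
}}

```text
time: 21.0
tool_pos: [0.4693, -0.1525, 0.2488]
tcp_rot: [-3.139, -0.107, 0.0]
wrist_force: [0.2, 0.1, -0.8]
width: 0.116
grip_force: 40.0
```

Call:
{"op": "step_arm", "data": {
  "targets": [
    [[0,0,0],[2,33.1,0],0],
    [[0,0,0],[2,33.1,0],0],
    [[0,0,0],[0,0,0],0],
    [[0,0,0],[0,0,0],0],
    [[0,0,0],[0,0,0],0]
  ]
}}

```text
time: 21.42
tool_pos: [0.4777, -0.2167, 0.2483]
tcp_rot: [-3.139, -0.105, 0.002]
wrist_force: [0.5, 0.4, -1.9]
width: 0.104
grip_force: 40.1
```

Run:
```python
from tiles import *
im=read_camera("wrist");cv2.imwrite("pics/w7.png",im[:,:,::-1])
plan(.477,-.2187,.117,.065)
```

```text
now [ 0.4777 -0.2162  0.2484] yaw 0.068 | turn z 0.003 then shift mm [ -0.9   2.5 131.4]
```

View pics/w7.png

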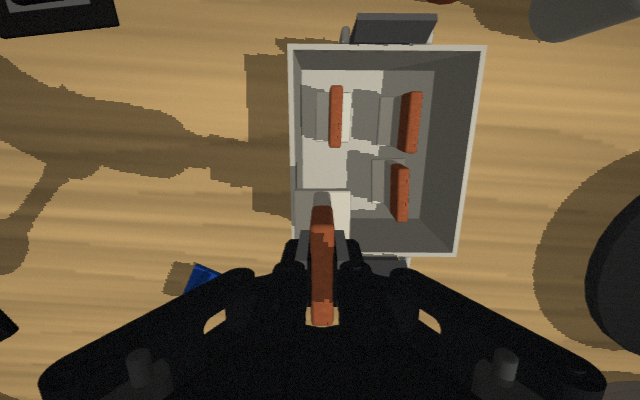

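Three tiles stand upright in the tub at (335,115), (410,120) and (398,190). The fourth is held over its free slot.

Call:
{"op": "step_arm", "data": {
  "targets": [
    [[0,0,0],[0,2.5,35],0],
    [[0,0,0],[0,0,35],0],
    [[0,0,0],[0,0,30],0],
    [[0,0,0],[0,0,15],0],
    [[0,0,0],[0,0,8],0]
  ]
}}

```text
time: 21.88
tool_pos: [0.4764, -0.2172, 0.124]
tcp_rot: [-3.137, -0.11, 0.009]
wrist_force: [-11.4, -0.2, 36.6]
width: 0.109
grip_force: 56.0
```

Call:
{"op": "step_arm", "data": {
  "targets": [
    [[0,0,0],[0,0,4],0],
    [[0,0,0],[0,0,3],0],
    [[0,0,0],[0,0,3],0],
    [[0,0,0],[0,0,0],0],
    [[0,0,0],[0,0,0],0]
  ]
}}

```text
time: 22.3
tool_pos: [0.4811, -0.2208, 0.1219]
tcp_rot: [3.135, 0.11, 0.008]
wrist_force: [-9.6, -1.9, 26.5]
width: 0.11
grip_force: 52.6
```

Call:
{"op": "step_arm", "data": {
  "targets": [
    [[0,0,0],[0,0,0],28],
    [[0,0,0],[0,0,0],28],
    [[0,0,0],[0,0,-12],28],
    [[0,0,0],[0,0,-40],28],
    [[0,0,0],[0,0,-40],28]
  ]
}}

```text
time: 22.72
tool_pos: [0.4771, -0.2179, 0.2079]
tcp_rot: [-3.138, -0.108, 0.005]
wrist_force: [1.0, -0.2, 0.3]
width: 0.326
grip_force: 0.0
```

Call:
{"op": "step_arm", "data": {
  "targets": [
    [[0,0,0],[0,0,-40],28],
    [[0,0,0],[-1.5,-38.4,0],60],
    [[0,0,0],[-1.5,-38.4,0],60],
    [[0,0,0],[-1.5,-38.4,0],60],
    [[0,0,0],[-1.5,-38.4,0],60]
  ]
}}

```text
time: 23.13
tool_pos: [0.4617, -0.0645, 0.2495]
tcp_rot: [3.14, 0.107, 0.004]
wrist_force: [0.7, 0.0, 0.5]
width: 0.703
grip_force: 0.0
```

Call:
{"op": "step_arm", "data": {
  "targets": [
    [[0,0,0],[-1.5,-38.4,0],60],
    [[0,0,0],[-1.5,-38.4,0],60],
    [[0,0,0],[-1.5,-38.4,0],60],
    [[0,0,0],[-1.5,-38.4,0],60],
    [[0,0,0],[-1.5,-38.4,0],60]
  ]
}}

```text
time: 23.55
tool_pos: [0.4405, 0.127, 0.2491]
tcp_rot: [-3.139, -0.109, -0.003]
wrist_force: [0.3, 0.5, 0.7]
width: 0.702
grip_force: 0.0
```

Call:
{"op": "step_arm", "data": {
  "targets": [
    [[0,0,0],[-1.5,-38.4,0],60],
    [[0,0,0],[-1.5,-38.4,0],60],
    [[0,0,0],[-1.5,-38.4,0],60],
    [[0,0,0],[0,0,0],60],
    [[0,0,0],[0,0,0],60]
  ]
}}

```text
time: 23.97
tool_pos: [0.4281, 0.2416, 0.2488]
tcp_rot: [-3.139, -0.116, -0.002]
wrist_force: [-0.2, -0.5, -0.6]
width: 0.702
grip_force: 0.0
```

Call:
{"op": "step_arm", "data": {
  "targets": [
    [[0,0,0],[0,0,0],60],
    [[0,0,0],[0,0,0],60]
  ]
}}

```text
time: 24.13
tool_pos: [0.4289, 0.2384, 0.2481]
tcp_rot: [3.14, 0.106, 0.0]
wrist_force: [-0.3, 0.2, -0.4]
width: 0.697
grip_force: 0.0
```

```bash
python3 look.py pics/w8.png lid:0 lid_grip:.038 label:.016
python3 - <<'E'
from tiles import *
im=read_camera("wrist");LID=[(.086,.074,.01,.016),(.040,.009,.016,.05)]
for d in cut_out("wrist","lid")[:2]:
    r=fit("wrist",d["region"],LID,[.475,.276,.06]);print(round(d["score"],2),d["extent"],r.x.round(4),round(-r.fun,3))
E
```

```text
24.13 [0.4289 0.2384 0.2481] [3.14  0.106 0.   ] [ 0.46 -0.04  2.05 -0.    1.14  1.96]
cam at [0.49551518 0.24276092 0.31790509]
lid [(0.89, [135, 304], [0.477, 0.2608])]
lid_grip [(0.98, [135, 296], [0.4788, 0.2659])]
label [(0.94, [136, 342], [0.4789, 0.2202]), (0.47, [107, 133], [0.4942, 0.4335])]
0.72 [219.4, 46.7, 370.5, 217.4] [0.4759 0.2676 0.0819] 0.984
```

View pics/w8.png

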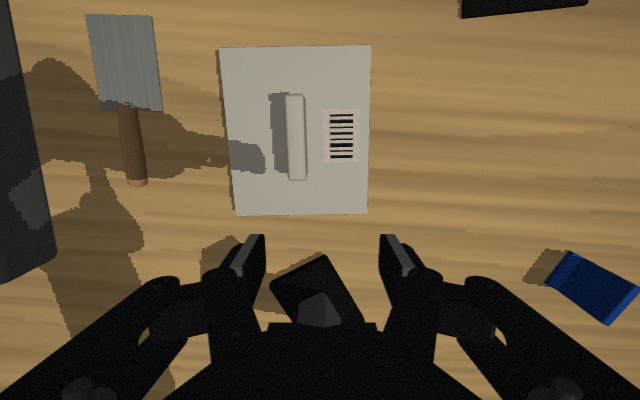

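The lid lies flat with its ridge at (296,137) and its label at (342,136). The fourth tile met resistance early when I set it down, so I'm checking the tub before going on.

Run:
```python
from tiles import *
a=read_camera("top")[165:240,365:440];b=read_camera("scene")[165:275,180:265]
A=cv2.resize(a,(400,400),interpolation=cv2.INTER_CUBIC);B=cv2.resize(b,(396,512),interpolation=cv2.INTER_CUBIC)
o=np.zeros((512,800,3),np.uint8);o[:400,:400]=A;o[:,402:798]=B
cv2.imwrite("pics/tub1.png",o[:,:,::-1])
```

```text
(no output)
```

View pics/tub1.png

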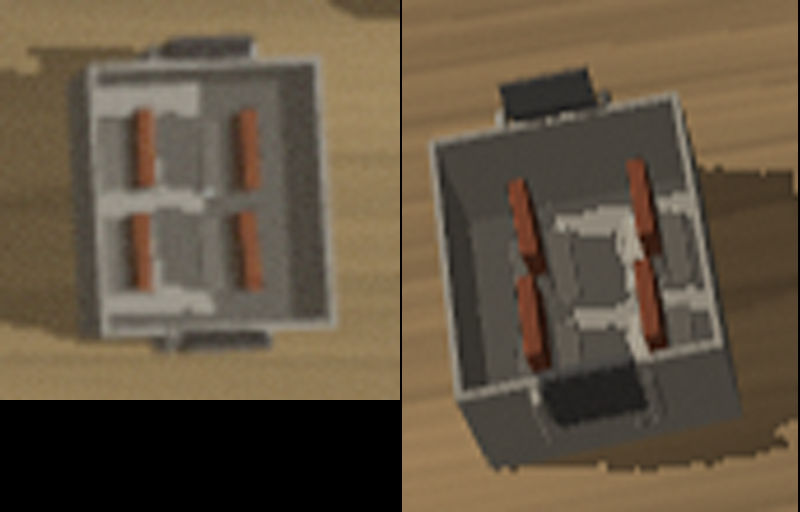

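Call:
{"op": "step_arm", "data": {
  "targets": [
    [[0,0,-0.015],[0,0,0],50],
    [[0,0,0],[24.6,-12.6,15],50],
    [[0,0,0],[24.6,-12.6,25],50],
    [[0,0,0],[0,0,35],50],
    [[0,0,0],[0,0,30],50]
  ]
}}

```text
time: 24.95
tool_pos: [0.4779, 0.269, 0.1423]
tcp_rot: [-3.138, -0.131, -0.004]
wrist_force: [-1.3, -0.3, -0.3]
width: 0.582
grip_force: 0.0
```

Call:
{"op": "step_arm", "data": {
  "targets": [
    [[0,0,0],[0,0,20],50],
    [[0,0,0],[0,0,12],50],
    [[0,0,0],[0,0,7],50],
    [[0,0,0],[0,0,0],50],
    [[0,0,0],[0,0,0],50]
  ]
}}

```text
time: 25.37
tool_pos: [0.4768, 0.2684, 0.1047]
tcp_rot: [-3.138, -0.13, -0.002]
wrist_force: [-0.1, 0.1, -0.3]
width: 0.585
grip_force: 0.0
```

Run:
```python
from tiles import *
plan(.4759,.2676,.095,.0819)
TUB=[(.084,.072,0,.092)]
for cam in("top","scene"):
    read_camera(cam);r=cut_out(cam,"tub");
    if r:
        q=fit(cam,r[0]["region"],TUB,[.5126,-.25,.06]);print(cam,q.x.round(4),round(-q.fun,3),r[0]["extent"])
# tub rim corners in w7 (calibration of that pose: tool pose recorded)
s=read_state();c=calibration("wrist");R=np.array(c["R"]);t=np.array(c["t"]);K=np.array(c["camera_matrix"])
Rt=Rn.from_rotvec(s["tcp_rot"]).as_matrix();p=np.array(s["tool_pos"])
Rct=R@Rt;tct=R@p+t   # tool->camera
R7=Rn.from_rotvec([-3.139,-.105,.002]).as_matrix();p7=np.array([.4777,-.2162,.2484])
for row,col in[(45,289),(46,486),(257,457)]:
    d=R7@Rct.T@np.linalg.solve(K,[col,row,1.]);o=p7-R7@Rct.T@tct
    print((o+d*(.092-o[2])/d[2]).round(4))
for nx,ny in[(.084,.072),(.084,-.072),(-.084,-.072)]:
    a=.065;print("pred",.511+np.cos(a)*nx-np.sin(a)*ny,-.2505+np.sin(a)*nx+np.cos(a)*ny)
```

```text
now [0.4768 0.2684 0.1047] yaw 0.083 | turn z 0.001 then shift mm [-0.9  0.7  9.7]
top [ 0.5115 -0.2551  0.045 ] 0.704 [378.6, 172.7, 426.4, 236.0]
scene [ 0.5126 -0.2575  0.0427] 0.744 [186.1, 178.8, 252.6, 264.2]
[ 0.5933 -0.1843  0.092 ]
[ 0.602  -0.3258  0.092 ]
[ 0.435  -0.3373  0.092 ]
pred 0.590145907272285 -0.17319589039354458
pred 0.5994993176644936 -0.31689179748221197
pred 0.4318540927277151 -0.32780410960645545
```

Run:
```python
from tiles import *
TUB=[(.084,.072,0,.092)]
for cam in("top","scene"):
    im=read_camera(cam);r=cut_out(cam,"tub")
    m=r[0]["region"].astype(np.uint8)
    n,l,st,_=cv2.connectedComponentsWithStats(m);m=(l==1+st[1:,4].argmax()).astype(np.uint8)
    pts=cv2.findNonZero(m);h=np.zeros_like(m);cv2.fillConvexPoly(h,cv2.convexHull(pts),1)
    q=fit(cam,h>0,TUB,[.5126,-.255,.06]);print(cam,q.x.round(4),round(-q.fun,3))
    # bright rim edges, z=.092: print prediction corners to compare
    if cam=="top":
        for p in([.511,-.2505,.065],[.514,-.260,.065]):
            print([proj(cam,np.array(v)).round(1).tolist() for v in boxpts((.084,.072,.092,.092),*p)[::2]])
```

```text
top [ 0.5111 -0.2554  0.0465] 0.917
[[426.5, 226.1], [382.6, 228.8], [422.3, 175.2], [378.8, 177.9]]
[[429.4, 225.2], [385.5, 227.9], [425.1, 174.3], [381.7, 177.0]]
scene [ 0.5119 -0.2564  0.038 ] 0.931
```

The four tiles stand upright in the tub, but the rim corners show the tub has slid about 1 cm toward -y since I first fitted it. I'm taking one closer wrist look at it before fetching the lid.

Call:
{"op": "step_arm", "data": {
  "targets": [
    [[0,0,0],[0,0,-38],50],
    [[0,0,0],[0,0,-38],50],
    [[0,0,0],[0,0,-38],50],
    [[0,0,0],[0,0,-38],50],
    [[0,0,0],[-4.3,37.3,0],50]
  ]
}}

```text
time: 26.18
tool_pos: [0.4798, 0.2362, 0.2661]
tcp_rot: [-3.129, -0.136, -0.026]
wrist_force: [2.5, -0.7, 2.5]
width: 0.589
grip_force: 0.0
```

Call:
{"op": "step_arm", "data": {
  "targets": [
    [[0,0,0],[-4.3,37.3,0],50],
    [[0,0,0],[-4.3,37.3,0],50],
    [[0,0,0],[-4.3,37.3,0],50],
    [[0,0,0],[-4.3,37.3,0],50],
    [[0,0,0],[-4.3,37.3,0],50]
  ]
}}

```text
time: 26.6
tool_pos: [0.4684, 0.0414, 0.2562]
tcp_rot: [3.139, 0.131, 0.001]
wrist_force: [0.6, -0.6, -0.3]
width: 0.58
grip_force: 0.0
```

Call:
{"op": "step_arm", "data": {
  "targets": [
    [[0,0,0],[-4.3,37.3,0],50],
    [[0,0,0],[-4.3,37.3,0],50],
    [[0,0,0],[-4.3,37.3,0],50],
    [[0,0,0],[-4.3,37.3,0],50],
    [[0,0,0],[-4.3,37.3,0],50]
  ]
}}

```text
time: 27.02
tool_pos: [0.4624, -0.1465, 0.2563]
tcp_rot: [3.139, 0.13, 0.002]
wrist_force: [0.1, -0.4, 0.1]
width: 0.58
grip_force: 0.0
```

Call:
{"op": "step_arm", "data": {
  "targets": [
    [[0,0,0],[-4.3,37.3,0],50],
    [[0,0,0],[-4.3,37.3,0],50],
    [[0,0,0],[-4.3,37.3,0],50],
    [[0,0,0],[0,0,0],50],
    [[0,0,0],[0,0,0],50]
  ]
}}

```text
time: 27.43
tool_pos: [0.459, -0.2591, 0.2559]
tcp_rot: [-3.139, -0.124, -0.0]
wrist_force: [0.2, 1.0, -0.5]
width: 0.587
grip_force: 0.0
```

Call:
{"op": "step_arm", "data": {
  "targets": [
    [[0,0,0],[0,0,0],50],
    [[0,0,0],[0,0,0],50]
  ]
}}

```text
time: 27.6
tool_pos: [0.4592, -0.2562, 0.2556]
tcp_rot: [-3.138, -0.131, 0.001]
wrist_force: [-0.5, 0.2, 0.1]
width: 0.585
grip_force: 0.0
```

Run:
```python
from tiles import *
im=read_camera("wrist");np.save("w9.npy",im);cv2.imwrite("pics/w9.png",im[:,:,::-1])
print(read_state()["tool_pos"].round(4))
r=cut_out("wrist","tub")
m=r[0]["region"].astype(np.uint8);n,l,st,_=cv2.connectedComponentsWithStats(m);m=(l==1+st[1:,4].argmax()).astype(np.uint8)
h=np.zeros_like(m);cv2.fillConvexPoly(h,cv2.convexHull(cv2.findNonZero(m)),1)
q=fit("wrist",h>0,[(.084,.072,0,.092)],[.5126,-.257,.04]);print(q.x.round(4),-q.fun)
for p in([.512,-.257,.042],q.x):print([proj("wrist",np.array(v)).round(1).tolist() for v in boxpts((.084,.072,.092,.092),*p)[::2]])
```

```text
[ 0.4593 -0.2559  0.2557]
[ 0.5185 -0.2559  0.0457] 0.8890277653780913
[[405.6, 236.9], [242.9, 230.5], [433.3, 24.1], [235.8, 14.7]]
[[405.9, 229.8], [242.1, 223.8], [433.1, 13.5], [233.8, 4.8]]
```

View pics/w9.png

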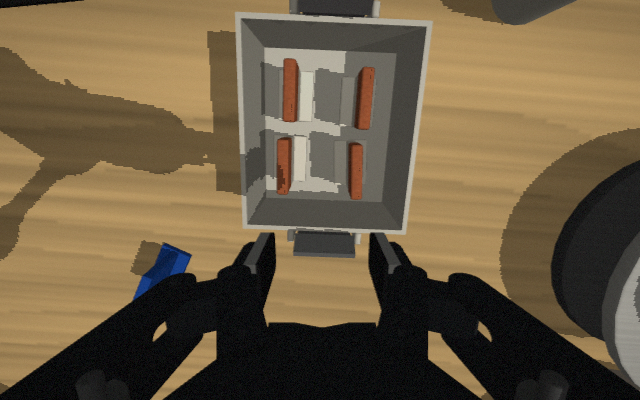

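Four tiles stand upright in the tub, with rim corners at (236,13), (431,22), (405,234) and (244,229). That puts the tub at about (0.5137, -0.2567) with yaw 0.042. I'm going back for the lid.

Call:
{"op": "step_arm", "data": {
  "targets": [
    [[0,0,0],[4.3,-37.3,0],50],
    [[0,0,0],[4.3,-37.3,0],50],
    [[0,0,0],[4.3,-37.3,0],50],
    [[0,0,0],[4.3,-37.3,0],50],
    [[0,0,0],[4.3,-37.3,0],50]
  ]
}}

```text
time: 28.12
tool_pos: [0.4648, -0.067, 0.2561]
tcp_rot: [-3.139, -0.132, -0.001]
wrist_force: [0.1, -0.6, -1.4]
width: 0.585
grip_force: 0.0
```

Call:
{"op": "step_arm", "data": {
  "targets": [
    [[0,0,0],[4.3,-37.3,0],50],
    [[0,0,0],[4.3,-37.3,0],50],
    [[0,0,0],[4.3,-37.3,0],50],
    [[0,0,0],[4.3,-37.3,0],50],
    [[0,0,0],[4.3,-37.3,0],50]
  ]
}}

```text
time: 28.53
tool_pos: [0.4704, 0.1209, 0.2562]
tcp_rot: [-3.139, -0.133, -0.001]
wrist_force: [0.6, -1.0, 0.3]
width: 0.587
grip_force: 0.0
```

Call:
{"op": "step_arm", "data": {
  "targets": [
    [[0,0,0],[4.3,-37.3,0],50],
    [[0,0,0],[4.3,-37.3,0],50],
    [[0,0,0],[4.3,-37.3,0],50],
    [[0,0,0],[4.3,-37.3,0],50],
    [[0,0,0],[0,0,0],50]
  ]
}}

```text
time: 28.95
tool_pos: [0.4752, 0.2748, 0.2564]
tcp_rot: [-3.135, -0.14, -0.002]
wrist_force: [-0.1, 0.8, -0.6]
width: 0.584
grip_force: 0.0
```

Call:
{"op": "step_arm", "data": {
  "targets": [
    [[0,0,0],[0,0,0],50],
    [[0,0,0],[0,0,0],50],
    [[0,0,0],[0,0,0],50]
  ]
}}

```text
time: 29.2
tool_pos: [0.4756, 0.2675, 0.2557]
tcp_rot: [3.138, 0.13, -0.001]
wrist_force: [-0.3, -0.2, -0.4]
width: 0.585
grip_force: 0.0
```

```bash
python3 look.py pics/w10.png lid_grip:.038 label:.016
python3 - <<'E'
from tiles import *
print([ (v[:2],proj("wrist",np.array(v)).round().tolist()) for v in ([.4759,.2676,.038],[.4759+.045*.082,.2676-.0448,.016])])
plan(.4759,.2676,.095,.0819)
E
```

```text
29.2 [0.4756 0.2675 0.2557] [ 3.138e+00  1.300e-01 -1.000e-03] [ 0.47  0.06  1.93 -0.    1.15  1.95]
cam at [0.5421356  0.27298412 0.32558575]
lid_grip [(0.61, [184, 322], [0.4769, 0.2664])]
label [(0.9, [181, 362], [0.479, 0.2222])]
[([0.4759, 0.2676], [322.0, 185.0]), ([0.47959, 0.2228], [362.0, 181.0])]
now [0.4761 0.267  0.2559] yaw 0.081 | turn z -0.001 then shift mm [ -0.2  -0.6 160.9]
```

Call:
{"op": "step_arm", "data": {
  "targets": [
    [[0,0,0],[0,-0.6,36],50],
    [[0,0,0],[0,0,36],50],
    [[0,0,0],[0,0,36],50],
    [[0,0,0],[0,0,25],50],
    [[0,0,0],[0,0,15],50]
  ]
}}

```text
time: 29.77
tool_pos: [0.4742, 0.2665, 0.1043]
tcp_rot: [3.137, 0.127, -0.008]
wrist_force: [-0.1, -1.0, 0.8]
width: 0.586
grip_force: 0.0
```

Call:
{"op": "step_arm", "data": {
  "targets": [
    [[0,0,0],[0,0,8],50],
    [[0,0,0],[0,0,4],50],
    [[0,0,0],[0,0,0],50],
    [[0,0,0],[0,0,0],0],
    [[0,0,0],[0,0,0],0]
  ],
  "grip_force": 90
}}

```text
time: 30.18
tool_pos: [0.4773, 0.2691, 0.0975]
tcp_rot: [-3.138, -0.13, -0.004]
wrist_force: [0.5, 0.1, 0.5]
width: 0.313
grip_force: 0.0
```

Call:
{"op": "step_arm", "data": {
  "targets": [
    [[0,0,0],[0,0,0],0],
    [[0,0,0],[0,0,0],0],
    [[0,0,0],[0,0,0],0],
    [[0,0,0],[0,0,0],0]
  ]
}}

```text
time: 30.52
tool_pos: [0.4774, 0.2693, 0.0978]
tcp_rot: [-3.138, -0.13, -0.005]
wrist_force: [-0.7, -0.3, 6.4]
width: 0.192
grip_force: 89.2
```

Call:
{"op": "step_arm", "data": {
  "targets": [
    [[0,0,0],[0,0,-20],0],
    [[0,0,0],[0,0,-35],0],
    [[0,0,0],[0,0,-35],0],
    [[0,0,0],[0,0,-35],0],
    [[0,0,0],[0,0,-35],0]
  ]
}}

```text
time: 30.93
tool_pos: [0.4755, 0.2685, 0.2573]
tcp_rot: [3.139, 0.13, -0.001]
wrist_force: [-0.1, -0.6, -1.3]
width: 0.186
grip_force: 88.0
```

Call:
{"op": "step_arm", "data": {
  "targets": [
    [[0,0,0.041],[0,0,0],0],
    [[0,0,0],[1.1,35,0],0],
    [[0,0,0],[1.1,35,0],0],
    [[0,0,0],[1.1,35,0],0],
    [[0,0,0],[1.1,35,0],0]
  ]
}}

```text
time: 31.35
tool_pos: [0.4859, 0.128, 0.2561]
tcp_rot: [-3.141, -0.068, -0.001]
wrist_force: [0.0, 0.0, -1.0]
width: 0.192
grip_force: 88.3
```

Call:
{"op": "step_arm", "data": {
  "targets": [
    [[0,0,0],[1.1,35,0],0],
    [[0,0,0],[1.1,35,0],0],
    [[0,0,0],[1.1,35,0],0],
    [[0,0,0],[1.1,35,0],0],
    [[0,0,0],[1.1,35,0],0]
  ]
}}

```text
time: 31.77
tool_pos: [0.4987, -0.0471, 0.256]
tcp_rot: [-3.141, -0.066, -0.001]
wrist_force: [0.5, -0.3, -2.1]
width: 0.194
grip_force: 88.3
```

Call:
{"op": "step_arm", "data": {
  "targets": [
    [[0,0,0],[1.1,35,0],0],
    [[0,0,0],[1.1,35,0],0],
    [[0,0,0],[1.1,35,0],0],
    [[0,0,0],[1.1,35,0],0],
    [[0,0,0],[1.1,35,0],0]
  ]
}}

```text
time: 32.18
tool_pos: [0.5115, -0.2218, 0.2559]
tcp_rot: [-3.141, -0.066, -0.0]
wrist_force: [0.2, 0.3, -1.5]
width: 0.191
grip_force: 88.3
```

Call:
{"op": "step_arm", "data": {
  "targets": [
    [[0,0,0],[1.1,35,0],0],
    [[0,0,0],[0,0,0],0],
    [[0,0,0],[0,0,0],0],
    [[0,0,0],[0,0,0],0]
  ]
}}

```text
time: 32.52
tool_pos: [0.5141, -0.2548, 0.2555]
tcp_rot: [-3.14, -0.064, 0.001]
wrist_force: [-0.4, 1.1, -0.6]
width: 0.19
grip_force: 88.5
```

Run:
```python
from tiles import *
plan(.5149,-.2567,.1798,.042)
im=read_camera("wrist");cv2.imwrite("pics/w11.png",im[:,:,::-1])
for q in("lid","label","lid_grip"):print(q,[(round(d["score"],2),np.round(d["at"])) for d in tip_of("wrist",q)[:1]])
s=read_state();z=s["tool_pos"][2]-.0978
print("pred label",proj("wrist",np.array([.5137+.045*.042,s["tool_pos"][1]-.045,z+.016])))
```

```text
now [ 0.5141 -0.2548  0.2555] yaw 0.041 | turn z -0.001 then shift mm [ 0.7  2.  75.7]
lid [(0.77, array([232., 322.]))]
label [(0.61, array([244., 399.]))]
lid_grip [(0.62, array([260., 323.]))]
pred label [400.37159298 239.63068132]
```

View pics/w11.png

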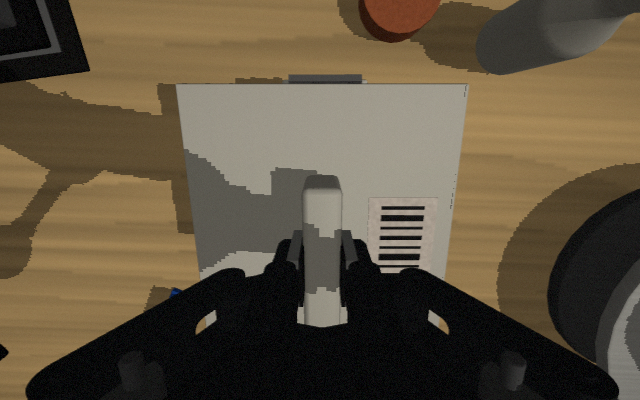

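The lid is held level over the tub, with the label at about (400,240) and the catch tip just showing at (325,78). I'm lowering it in small steps and watching the force.

Call:
{"op": "step_arm", "data": {
  "targets": [
    [[0,0,0],[0.7,2,14],0],
    [[0,0,0],[0,0,12],0],
    [[0,0,0],[0,0,8],0],
    [[0,0,0],[0,0,4],0],
    [[0,0,0],[0,0,0],0]
  ]
}}

```text
time: 33.13
tool_pos: [0.5144, -0.2562, 0.216]
tcp_rot: [-3.139, -0.066, 0.005]
wrist_force: [1.3, 0.1, -1.1]
width: 0.192
grip_force: 88.6
```

Call:
{"op": "step_arm", "data": {
  "targets": [
    [[0,0,0],[0,0,4],0],
    [[0,0,0],[0,0,4],0],
    [[0,0,0],[0,0,3],0],
    [[0,0,0],[0,0,3],0],
    [[0,0,0],[0,0,2],0]
  ]
}}

```text
time: 33.55
tool_pos: [0.5153, -0.2571, 0.2016]
tcp_rot: [-3.141, -0.066, 0.0]
wrist_force: [0.6, -0.0, -1.7]
width: 0.195
grip_force: 88.6
```

Call:
{"op": "step_arm", "data": {
  "targets": [
    [[0,0,0],[0,0,2],0],
    [[0,0,0],[0,0,2],0],
    [[0,0,0],[0,0,0],0]
  ]
}}

```text
time: 33.8
tool_pos: [0.5151, -0.257, 0.1974]
tcp_rot: [-3.141, -0.066, 0.001]
wrist_force: [-0.3, 0.2, -0.6]
width: 0.193
grip_force: 88.4
```

Call:
{"op": "step_arm", "data": {
  "targets": [
    [[0,0,0],[0,0,2],0],
    [[0,0,0],[0,0,2],0],
    [[0,0,0],[0,0,1],0],
    [[0,0,0],[0,0,1],0],
    [[0,0,0],[0,0,0],0]
  ]
}}

```text
time: 34.22
tool_pos: [0.5157, -0.2574, 0.1924]
tcp_rot: [3.14, 0.066, 0.002]
wrist_force: [-0.9, 0.3, 1.9]
width: 0.193
grip_force: 89.0
```

Call:
{"op": "step_arm", "data": {
  "targets": [
    [[0,0,0],[0,0,1],0],
    [[0,0,0],[0,0,1],0],
    [[0,0,0],[0,0,1],0],
    [[0,0,0],[0,0,1],0],
    [[0,0,0],[0,0,0],0]
  ]
}}

```text
time: 34.63
tool_pos: [0.5153, -0.2572, 0.1878]
tcp_rot: [3.141, 0.066, 0.0]
wrist_force: [1.0, -1.4, 3.0]
width: 0.188
grip_force: 89.1
```

Call:
{"op": "step_arm", "data": {
  "targets": [
    [[0,0,0],[0,0,1],0],
    [[0,0,0],[0,0,1],0],
    [[0,0,0],[0,0,1],0],
    [[0,0,0],[0,0,1],0],
    [[0,0,0],[0,0,0],0]
  ]
}}

```text
time: 35.05
tool_pos: [0.515, -0.2569, 0.1832]
tcp_rot: [-3.14, -0.066, 0.001]
wrist_force: [0.6, 0.7, 0.0]
width: 0.191
grip_force: 88.8
```

Call:
{"op": "step_arm", "data": {
  "targets": [
    [[0,0,0],[0,0,1],0],
    [[0,0,0],[0,0,1],0],
    [[0,0,0],[0,0,1],0],
    [[0,0,0],[0,0,0],0],
    [[0,0,0],[0,0,0],0]
  ]
}}

```text
time: 35.47
tool_pos: [0.5148, -0.2568, 0.1802]
tcp_rot: [-3.14, -0.066, 0.002]
wrist_force: [0.2, 0.3, -3.2]
width: 0.192
grip_force: 88.4
```

Call:
{"op": "step_arm", "data": {
  "targets": [
    [[0,0,0],[0,0,1],0],
    [[0,0,0],[0,0,0],0],
    [[0,0,0],[0,0,1],0],
    [[0,0,0],[0,0,0],0]
  ]
}}

```text
time: 35.8
tool_pos: [0.5153, -0.2572, 0.1798]
tcp_rot: [3.141, 0.066, -0.0]
wrist_force: [-2.9, 0.7, 4.7]
width: 0.192
grip_force: 89.6
```

Call:
{"op": "step_arm", "data": {
  "targets": [
    [[0,0,0],[0,0,1],0],
    [[0,0,0],[0,0,0],0],
    [[0,0,0],[0,0,0],0]
  ]
}}

```text
time: 36.05
tool_pos: [0.5153, -0.2572, 0.1798]
tcp_rot: [3.141, 0.066, 0.0]
wrist_force: [-5.0, 2.5, 9.8]
width: 0.187
grip_force: 90.3
```

Call:
{"op": "step_arm", "data": {
  "targets": [
    [[0,0,0],[0,0,1],0],
    [[0,0,0],[0,0,0],0],
    [[0,0,0],[0,0,0],0]
  ]
}}

```text
time: 36.3
tool_pos: [0.5153, -0.2572, 0.1798]
tcp_rot: [3.141, 0.066, 0.0]
wrist_force: [-6.9, 4.4, 14.8]
width: 0.189
grip_force: 91.1
```

Call:
{"op": "step_arm", "data": {
  "targets": [
    [[0,0,0],[0,0,2],0],
    [[0,0,0],[0,0,0],0],
    [[0,0,0],[0,0,0],0]
  ]
}}

```text
time: 36.55
tool_pos: [0.5153, -0.2572, 0.1797]
tcp_rot: [3.141, 0.066, 0.0]
wrist_force: [-12.3, 5.4, 26.8]
width: 0.195
grip_force: 92.6
```

Call:
{"op": "step_arm", "data": {
  "targets": [
    [[0,0,0],[0,0,-4],0],
    [[0,0,0],[0,0,-2],0],
    [[0,0,0],[0,0,-1],0],
    [[0,0,0],[0,0,0],0],
    [[0,0,0],[0,0,0],0]
  ]
}}

```text
time: 36.97
tool_pos: [0.5153, -0.2572, 0.1812]
tcp_rot: [-3.141, -0.066, 0.0]
wrist_force: [0.9, 0.4, -4.7]
width: 0.189
grip_force: 88.7
```

Call:
{"op": "step_arm", "data": {
  "targets": [
    [[0,0,0],[0,0,-1],0],
    [[0,0,0],[0,0,0],0],
    [[0,0,0],[0,0,0],0]
  ]
}}

```text
time: 37.22
tool_pos: [0.5145, -0.2566, 0.1815]
tcp_rot: [-3.139, -0.065, 0.003]
wrist_force: [1.6, -0.4, -9.1]
width: 0.191
grip_force: 88.1
```

Call:
{"op": "step_arm", "data": {
  "targets": [
    [[0,0,0],[0,0,1.5],0],
    [[0,0,0],[0,0,0],0],
    [[0,0,0],[0,0,0],50],
    [[0,0,0],[0,0,0],50],
    [[0,0,0],[0,0,0],50]
  ]
}}

```text
time: 37.63
tool_pos: [0.5161, -0.2576, 0.1828]
tcp_rot: [3.14, 0.066, 0.003]
wrist_force: [0.1, 0.6, 0.4]
width: 0.581
grip_force: 0.0
```

Call:
{"op": "step_arm", "data": {
  "targets": [
    [[0,0,0],[0,0,-10],50],
    [[0,0,0],[0,0,-40],50],
    [[0,0,0],[0,0,-40],50],
    [[0,0,0],[0,0,-40],70],
    [[0,0,0],[0,0,-40],70]
  ]
}}

```text
time: 38.05
tool_pos: [0.5151, -0.257, 0.3547]
tcp_rot: [3.14, 0.066, 0.002]
wrist_force: [0.9, -1.1, 0.3]
width: 0.815
grip_force: 0.0
```

Call:
{"op": "step_arm", "data": {
  "targets": [
    [[0,0,0],[10.9,-34.8,0],70],
    [[0,0,0],[10.9,-34.8,0],70],
    [[0,0,0],[10.9,-34.8,0],70],
    [[0,0,0],[10.9,-34.8,0],70],
    [[0,0,0],[10.9,-34.8,0],70]
  ]
}}

```text
time: 38.47
tool_pos: [0.5628, -0.0796, 0.3535]
tcp_rot: [3.14, 0.065, 0.004]
wrist_force: [0.8, -0.3, -0.2]
width: 0.823
grip_force: 0.0
```

Call:
{"op": "step_arm", "data": {
  "targets": [
    [[0,0,0],[10.9,-34.8,0],70],
    [[0,0,0],[10.9,-34.8,0],70],
    [[0,0,0],[10.9,-34.8,0],70],
    [[0,0,0],[10.9,-34.8,0],70],
    [[0,0,0],[0,0,0],70]
  ]
}}

```text
time: 38.88
tool_pos: [0.6013, 0.0657, 0.3529]
tcp_rot: [-3.137, -0.073, -0.004]
wrist_force: [0.2, -0.4, 0.4]
width: 0.821
grip_force: 0.0
```

Call:
{"op": "step_arm", "data": {
  "targets": [
    [[0,0,0],[0,0,0],70],
    [[0,0,0],[0,0,0],70],
    [[0,0,0],[0,0,0],70]
  ]
}}

```text
time: 39.13
tool_pos: [0.6001, 0.0589, 0.352]
tcp_rot: [3.14, 0.064, 0.001]
wrist_force: [0.2, 0.0, 0.1]
width: 0.818
grip_force: 0.0
```

```bash
python3 look.py pics/w12.png reader_grip:.141 window:.109 reader:.006 pad:0
python3 - <<'E'
from tiles import *
im=read_camera("wrist")
p=cut_out("wrist","pad")
for d in p[:1]:
    m=d["region"].astype(np.uint8);h=np.zeros_like(m);cv2.fillConvexPoly(h,cv2.convexHull(cv2.findNonZero(m)),1)
    r=fit("wrist",h>0,[(.07,.06,0,.006)],[.679,.06,.1]);print("pad",round(d["score"],2),d["extent"],r.x.round(4),round(-r.fun,3))
for d in cut_out("wrist","reader")[:2]: print("reader",round(d["score"],2),d["extent"])
o=np.zeros((512,800,3),np.uint8);o[:400,:640]=im
sc=read_camera("scene")[165:275,180:265];o[356:,640:]=cv2.resize(sc,(160,156));cv2.imwrite("pics/w12c.png",o[:,:,::-1])
E
```

```text
39.13 [0.6001 0.0589 0.352 ] [3.14e+00 6.40e-02 1.00e-03] [ 0.06  0.1   1.71 -0.    1.33  1.59]
cam at [0.66653307 0.06164817 0.42177885]
reader_grip [(0.69, [87, 321], [0.6941, 0.0628])]
window [(0.96, [69, 317], [0.7142, 0.0684]), (0.57, [393, 151], [0.2834, 0.286])]
reader [(0.88, [114, 324], [0.6726, 0.0583])]
pad []
pad 0.86 [269.3, 52.2, 364.8, 164.1] [0.6784 0.0663 0.1583] 0.987
reader 0.63 [133.2, 338.3, 197.2, 400.0]
```

View pics/w12c.png

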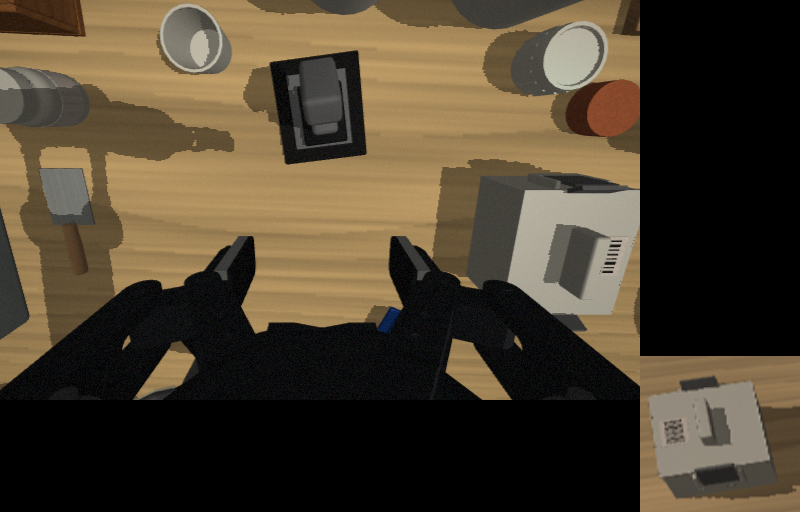

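The lid sits closed on the tub, with the label visible at (612,255). The small reader is on its pad at (320,95), facing away from the robot. I'm taking one closer measurement of its head.

Call:
{"op": "step_arm", "data": {
  "targets": [
    [[0,0,0],[17,2.5,20],70],
    [[0,0,0],[18,2.5,20],70],
    [[0,0,-0.07],[0,0,10],70],
    [[0,0,-0.07],[0,0,10],70],
    [[0,0,0],[0,0,0],70]
  ]
}}

```text
time: 40.0
tool_pos: [0.6343, 0.0562, 0.288]
tcp_rot: [-3.128, -0.287, 0.008]
wrist_force: [-0.6, -0.1, -0.6]
width: 0.823
grip_force: 0.0
```

Call:
{"op": "step_arm", "data": {
  "targets": [
    [[0,0,0],[0,0,0],70],
    [[0,0,0],[0,0,0],70],
    [[0,0,0],[0,0,0],70]
  ]
}}

```text
time: 40.25
tool_pos: [0.6359, 0.0564, 0.2927]
tcp_rot: [3.129, 0.283, 0.003]
wrist_force: [-0.2, 0.1, 0.4]
width: 0.816
grip_force: 0.0
```

```bash
python3 look.py pics/w13.png reader_grip:.141 window:.109 reader:.006
python3 - <<'E'
from tiles import *
im=read_camera("wrist");np.save("w13.npy",im)
def headpts(x,y,yaw):
    P=[]
    for a in(-.031,.031):
        for b in(-.018,.018):
            for e in(-.016,.016):
                u=.0201+.7071*a+.7071*e;z=.1249+.006-.7071*a+.7071*e
                P.append([x+np.cos(yaw)*u-np.sin(yaw)*b,y+np.sin(yaw)*u+np.cos(yaw)*b,z])
    return np.array(P)
c=calibration("wrist");K=np.array(c["camera_matrix"]);R=np.array(c["R"]);t=np.array(c["t"])
g=cv2.cvtColor(im,cv2.COLOR_RGB2GRAY)
h=lambda p:cv2.convexHull(np.round(((lambda Q:Q[:,:2]/Q[:,2:])((headpts(*p)@R.T+t)@K.T))*16).astype(np.int32))
ov=im[:,:,::-1].copy();cv2.polylines(ov,[(h([.672,.060,.18])/16).astype(np.int32)],True,(0,255,0),1)
cv2.imwrite("pics/w13o.png",ov)
for d in cut_out("wrist","reader")[:3]: print(round(d["score"],2),np.round(d["extent"]),d["region"].sum())
# edge fit: maximise mean gradient along the head's hull
gx=cv2.Sobel(cv2.GaussianBlur(g,(0,0),1),cv2.CV_32F,1,0);gy=cv2.Sobel(cv2.GaussianBlur(g,(0,0),1),cv2.CV_32F,0,1);G=np.hypot(gx,gy)
def score(p):
    m=np.zeros_like(g);cv2.polylines(m,[h(p)],True,255,1,shift=4);return G[m>0].mean()
best=max(((score([x,y,w]),x,y,w) for x in np.arange(.66,.686,.002) for y in np.arange(.048,.072,.002) for w in np.arange(0,.42,.03)))
print("edge",np.round(best,3))
for y in (0,.06,.12,.18,.24,.3): print(y,round(max(score([best[1]+a,best[2]+b,y]) for a in(-.002,0,.002) for b in(-.004,-.002,0,.002,.004)),1))
cv2.polylines(ov,[(h(best[1:])/16).astype(np.int32)],True,(0,0,255),1);cv2.imwrite("pics/w13o.png",cv2.resize(ov,(800,500)))
E
```

```text
40.25 [0.6359 0.0564 0.2927] [3.129e+00 2.830e-01 3.000e-03] [ 0.05  0.2   1.7  -0.    1.24  1.44]
cam at [0.70115577 0.0687789  0.36276819]
reader_grip [(0.76, [129, 328], [0.6948, 0.0625])]
window [(0.81, [103, 328], [0.7145, 0.0656])]
reader [(0.92, [146, 326], [0.6699, 0.0577]), (0.8, [373, 171], [0.2797, 0.2312]), (0.7, [333, 563], [0.4619, -0.3417])]
0.91 [302.  91. 350. 178.] 4199
0.69 [138. 342. 194. 400.] 1726
edge [1.15886e+02 6.60000e-01 4.80000e-02 0.00000e+00]
0 115.9
0.06 110.6
0.12 102.3
0.18 94.2
0.24 82.8
0.3 69.0
```

View pics/w13o.png

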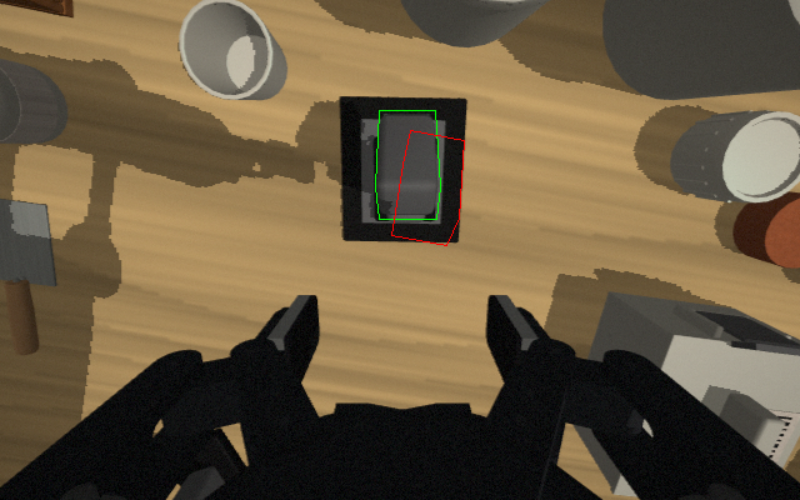

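The overlay at pose (0.672, 0.060, yaw 0.18), shown in green, fits the reader's head at (410,165). The red edge fit is wrong, so I'm using the green pose.

Call:
{"op": "step_arm", "data": {
  "targets": [
    [[0,0,0],[28,1.5,0],70],
    [[0,0,0],[28,1.5,10],70],
    [[0,0,0],[0,0,30],70],
    [[0,0,0],[0,0,30],70],
    [[0,0,0],[0,0,17],70]
  ]
}}

```text
time: 40.97
tool_pos: [0.69, 0.0635, 0.2008]
tcp_rot: [-3.128, -0.285, 0.006]
wrist_force: [-0.5, 0.0, -0.4]
width: 0.82
grip_force: 0.0
```

Call:
{"op": "step_arm", "data": {
  "targets": [
    [[0,0,0],[0,0,10],70],
    [[0,0,0],[0,0,0],70],
    [[0,0,0],[0,0,0],70],
    [[0,0,0],[0,0,0],0],
    [[0,0,0],[0,0,0],0]
  ],
  "grip_force": 70
}}

```text
time: 41.38
tool_pos: [0.6923, 0.0636, 0.1969]
tcp_rot: [3.128, 0.285, 0.006]
wrist_force: [-0.1, -0.5, 0.6]
width: 0.553
grip_force: 0.0
```

Call:
{"op": "step_arm", "data": {
  "targets": [
    [[0,0,0],[0,0,0],0],
    [[0,0,0],[0,0,0],0],
    [[0,0,0],[0,0,0],0],
    [[0,0,0],[0,0,0],0],
    [[0,0,0],[0,0,0],0]
  ]
}}

```text
time: 41.8
tool_pos: [0.6924, 0.0639, 0.1969]
tcp_rot: [-3.128, -0.285, -0.007]
wrist_force: [0.7, 0.8, 7.0]
width: 0.411
grip_force: 71.0
```

Run:
```python
from tiles import *
s=read_state();c=calibration("wrist");R=np.array(c["R"]);t=np.array(c["t"]);K=np.array(c["camera_matrix"])
Rt=Rn.from_rotvec(s["tcp_rot"]).as_matrix();p=np.array(s["tool_pos"]);Rct=R@Rt;tct=R@p+t
def back(rv,tp,row,col,z):
    Rw=Rn.from_rotvec(rv).as_matrix();d=Rw@Rct.T@np.linalg.solve(K,[col,row,1.]);o=np.array(tp)-Rw@Rct.T@tct
    return (o+d*(z-o[2])/d[2]).round(3)
for row,col in[(165,632),(215,570),(265,552),(330,575),(300,600)]:
    print("w9",row,col,back([-3.138,-.131,.001],[.4593,-.2559,.2557],row,col,0),back([-3.138,-.131,.001],[.4593,-.2559,.2557],row,col,.1)[:2])
print("w12 label",back([3.14,.064,.001],[.6001,.0589,.352],256,612,.098), "w13 label",)
for cam in("top","scene"):
    read_camera(cam);print(cam,[(round(d["score"],2),atz(cam,*d["at"],.098).round(4)) for d in tip_of(cam,"label")[:2]])
print("top px of (.5,-.5,0),(.5,-.5,.15),( .5,-.408,.07):",[proj("top",np.array(v)).round().tolist() for v in([.5,-.5,0],[.5,-.5,.15],[.516,-.408,.07])],proj("top",np.array([.5,-.6,0])))
```

```text
w9 165 632 [ 0.504 -0.61   0.   ] [ 0.511 -0.499]
w9 215 570 [ 0.438 -0.558  0.   ] [ 0.465 -0.463]
w9 265 552 [ 0.371 -0.556  0.   ] [ 0.419 -0.462]
w9 330 575 [ 0.277 -0.617  0.   ] [ 0.354 -0.504]
w9 300 600 [ 0.326 -0.634  0.   ] [ 0.387 -0.516]
w12 label [ 0.515 -0.309  0.098] w13 label
top [(0.57, array([ 0.5193, -0.3137,  0.098 ]))]
scene [(0.85, array([ 0.5142, -0.2946,  0.098 ])), (0.68, array([0.7193, 0.3816, 0.098 ]))]
top px of (.5,-.5,0),(.5,-.5,.15),( .5,-.408,.07): [[468.0, 207.0], [486.0, 204.0], [448.0, 201.0]] [495.82929988 207.09527831]
```

Call:
{"op": "step_arm", "data": {
  "targets": [
    [[0,0,0],[0,0,-20],0],
    [[0,0,0],[0,0,-41],0],
    [[0,0,0],[0,0,-41],0],
    [[0,0,-0.1],[0,0,-41],0],
    [[0,0,-0.119],[0,0,-38],0]
  ]
}}

```text
time: 42.42
tool_pos: [0.6904, 0.0634, 0.3768]
tcp_rot: [3.077, 0.633, -0.002]
wrist_force: [0.5, 0.5, -2.4]
width: 0.412
grip_force: 70.6
```

Call:
{"op": "step_arm", "data": {
  "targets": [
    [[0,0,-0.12],[0,0,0],0],
    [[0,0,-0.12],[0,0,0],0],
    [[0,0,-0.12],[0,0,0],0],
    [[0,0,-0.12],[0,0,0],0],
    [[0,0,-0.12],[0,0,0],0]
  ]
}}

```text
time: 42.83
tool_pos: [0.6904, 0.0634, 0.3743]
tcp_rot: [-2.751, -1.515, 0.003]
wrist_force: [-0.1, 0.1, -2.9]
width: 0.41
grip_force: 70.5
```

Call:
{"op": "step_arm", "data": {
  "targets": [
    [[0,0,-0.12],[0,0,0],0],
    [[0,0,-0.12],[0,0,0],0],
    [[0,0,-0.12],[0,0,0],0],
    [[0,0,-0.12],[0,0,0],0],
    [[0,0,-0.12],[0,0,0],0]
  ]
}}

```text
time: 43.25
tool_pos: [0.6904, 0.0634, 0.3741]
tcp_rot: [-2.18, -2.26, 0.003]
wrist_force: [0.4, -0.3, -2.1]
width: 0.41
grip_force: 70.6
```

Call:
{"op": "step_arm", "data": {
  "targets": [
    [[0,0,0],[0,0,0],0],
    [[0,0,0],[0,0,0],0],
    [[0,0,0],[0,0,0],0]
  ]
}}

```text
time: 43.5
tool_pos: [0.6907, 0.0635, 0.3747]
tcp_rot: [-2.191, -2.251, 0.002]
wrist_force: [0.4, -0.2, -2.1]
width: 0.411
grip_force: 70.6
```

Run:
```python
from tiles import *
plan(.5195,-.3887,.2496,1.613);print(read_state()["q"].round(2))
```

```text
now [0.6907 0.0635 0.3747] yaw 1.598 | turn z -0.015 then shift mm [-444.6 -190.2  125.1]
[ 0.06  0.27  1.47 -0.    1.4   0.03]
```

Call:
{"op": "step_arm", "data": {
  "targets": [
    [[0,0,-0.015],[0,0,0],0],
    [[0,0,0],[-34.2,-14.6,0],0],
    [[0,0,0],[-34.2,-14.6,0],0],
    [[0,0,0],[-34.2,-14.6,0],0],
    [[0,0,0],[-34.2,-14.6,0],0]
  ]
}}

```text
time: 43.92
tool_pos: [0.6381, -0.0767, 0.3753]
tcp_rot: [2.17, 2.271, -0.0]
wrist_force: [-0.4, -0.2, -2.1]
width: 0.413
grip_force: 71.1
```

Call:
{"op": "step_arm", "data": {
  "targets": [
    [[0,0,0],[-34.2,-14.6,0],0],
    [[0,0,0],[-34.2,-14.6,0],0],
    [[0,0,0],[-34.2,-14.6,0],0],
    [[0,0,0],[-34.2,-14.6,0],0],
    [[0,0,0],[-34.2,-14.6,0],0]
  ]
}}

```text
time: 44.33
tool_pos: [0.5726, -0.2513, 0.3756]
tcp_rot: [2.172, 2.27, 0.0]
wrist_force: [1.2, -0.7, -1.8]
width: 0.409
grip_force: 71.1
```

Call:
{"op": "step_arm", "data": {
  "targets": [
    [[0,0,0],[-34.2,-14.6,0],0],
    [[0,0,0],[-34.2,-14.6,0],0],
    [[0,0,0],[-34.2,-14.6,0],0],
    [[0,0,0],[-34.2,-14.6,0],0],
    [[0,0,0],[0,0,0],0]
  ]
}}

```text
time: 44.75
tool_pos: [0.5183, -0.3954, 0.3752]
tcp_rot: [2.177, 2.263, -0.007]
wrist_force: [-1.2, -0.3, -2.8]
width: 0.41
grip_force: 71.2
```

Call:
{"op": "step_arm", "data": {
  "targets": [
    [[0,0,0],[0,0,0],0],
    [[0,0,0],[0,0,0],0],
    [[0,0,0],[0,0,0],0]
  ]
}}

```text
time: 45.0
tool_pos: [0.5218, -0.3882, 0.3753]
tcp_rot: [-2.17, -2.271, -0.001]
wrist_force: [-0.1, -0.1, -2.2]
width: 0.411
grip_force: 71.2
```

Run:
```python
from tiles import *
plan(.5195,-.3887,.2496,1.613);print(read_state()["q"].round(2))
read_camera("wrist");print("label",[(round(d["score"],2),np.round(d["at"]),atz("wrist",*d["at"],.098).round(4)) for d in tip_of("wrist","label")[:2]])
print("window",[(round(d["score"],2),np.round(d["at"])) for d in tip_of("wrist","window")[:1]])
```

```text
now [ 0.5218 -0.3882  0.3753] yaw 1.616 | turn z 0.003 then shift mm [ -0.4  -2.3 125.7]
[-0.68  0.18  1.57  0.    1.39 -0.72]
label [(0.9, array([101., 319.]), array([ 0.5151, -0.3015,  0.098 ])), (0.23, array([213., 325.]), array([ 0.5278, -0.4374,  0.098 ]))]
window [(0.9, array([199., 322.]))]
```

Call:
{"op": "step_arm", "data": {
  "targets": [
    [[0,0,0],[2,-3,35],0],
    [[0,0,0],[0,0,35],0],
    [[0,0,0],[0,0,30],0],
    [[0,0,0],[0,0,17],0],
    [[0,0,0],[0,0,8],0]
  ]
}}

```text
time: 45.57
tool_pos: [0.5172, -0.3849, 0.246]
tcp_rot: [-2.165, -2.268, 0.001]
wrist_force: [-1.0, 0.5, -2.4]
width: 0.407
grip_force: 71.0
```

Call:
{"op": "step_arm", "data": {
  "targets": [
    [[0,0,0],[0,0,0],0],
    [[0,0,0],[0,0,0],0],
    [[0,0,0],[0,0,0],0],
    [[0,0,0],[0,0,0],0],
    [[0,0,0],[0,0,0],0]
  ]
}}

```text
time: 45.98
tool_pos: [0.5192, -0.3879, 0.2526]
tcp_rot: [2.168, 2.268, 0.0]
wrist_force: [0.3, 0.4, -1.8]
width: 0.413
grip_force: 71.0
```

Run:
```python
from tiles import *
plan(.5187,-.3862,.2496,1.613)
s=read_state();R=Rn.from_rotvec(s["tcp_rot"])
# reader axes in tool: x = tool x, z = -tool z ; window from TCP
w=s["tool_pos"]+R.apply([.042-.0208,0,.191-.103]);b=R.apply([.7071,0,.7071]);d=(.098-w[2])/b[2]
print("window",w.round(4),"beam hits",(w+d*b).round(4),"dist",round(d,4))
read_camera("wrist");print("label",[(round(d["score"],2),np.round(d["at"]),atz("wrist",*d["at"],.098).round(4)) for d in tip_of("wrist","label")[:2]])
```

```text
now [ 0.5192 -0.3879  0.2526] yaw 1.616 | turn z 0.003 then shift mm [ 1.7 -0.4  3. ]
window [ 0.5185 -0.3669  0.1645] beam hits [ 0.5157 -0.3007  0.098 ] dist 0.0939
label [(0.64, array([ 90., 322.]), array([ 0.5151, -0.3   ,  0.098 ])), (0.17, array([213., 324.]), array([ 0.5212, -0.3956,  0.098 ]))]
```

The computed beam lands within 1 mm of the label, 94 mm away. I'm holding still for 2.9 s.

Call:
{"op": "step_arm", "data": {
  "targets": [
    [[0,0,0],[0,0,0],0],
    [[0,0,0],[0,0,0],0],
    [[0,0,0],[0,0,0],0],
    [[0,0,0],[0,0,0],0],
    [[0,0,0],[0,0,0],0]
  ]
}}

```text
time: 46.5
tool_pos: [0.5182, -0.3872, 0.2502]
tcp_rot: [-2.171, -2.271, 0.0]
wrist_force: [0.4, 0.2, -2.7]
width: 0.41
grip_force: 71.0
```

Call:
{"op": "step_arm", "data": {
  "targets": [
    [[0,0,0],[0,0,0],0],
    [[0,0,0],[0,0,0],0],
    [[0,0,0],[0,0,0],0],
    [[0,0,0],[0,0,0],0],
    [[0,0,0],[0,0,0],0]
  ]
}}

```text
time: 46.92
tool_pos: [0.5183, -0.3873, 0.2503]
tcp_rot: [-2.171, -2.271, 0.0]
wrist_force: [0.4, -1.0, -3.3]
width: 0.409
grip_force: 71.0
```

Call:
{"op": "step_arm", "data": {
  "targets": [
    [[0,0,0],[0,0,0],0],
    [[0,0,0],[0,0,0],0],
    [[0,0,0],[0,0,0],0],
    [[0,0,0],[0,0,0],0],
    [[0,0,0],[0,0,0],0]
  ]
}}

```text
time: 47.33
tool_pos: [0.5183, -0.3873, 0.2504]
tcp_rot: [2.171, 2.271, -0.0]
wrist_force: [-0.1, -0.0, -2.5]
width: 0.408
grip_force: 71.0
```

Call:
{"op": "step_arm", "data": {
  "targets": [
    [[0,0,0],[0,0,0],0],
    [[0,0,0],[0,0,0],0],
    [[0,0,0],[0,0,0],0],
    [[0,0,0],[0,0,0],0],
    [[0,0,0],[0,0,0],0]
  ]
}}

```text
time: 47.75
tool_pos: [0.5183, -0.3873, 0.2504]
tcp_rot: [2.171, 2.271, -0.0]
wrist_force: [0.7, 0.2, -2.8]
width: 0.409
grip_force: 71.0
```

Call:
{"op": "step_arm", "data": {
  "targets": [
    [[0,0,0],[0,0,0],0],
    [[0,0,0],[0,0,0],0],
    [[0,0,0],[0,0,0],0],
    [[0,0,0],[0,0,0],0],
    [[0,0,0],[0,0,0],0]
  ]
}}

```text
time: 48.17
tool_pos: [0.5183, -0.3873, 0.2503]
tcp_rot: [-2.171, -2.271, -0.0]
wrist_force: [0.5, 0.5, -2.6]
width: 0.411
grip_force: 71.0
```

Call:
{"op": "step_arm", "data": {
  "targets": [
    [[0,0,0],[0,0,0],0],
    [[0,0,0],[0,0,0],0],
    [[0,0,0],[0,0,0],0],
    [[0,0,0],[0,0,0],0],
    [[0,0,0],[0,0,0],0]
  ]
}}

```text
time: 48.58
tool_pos: [0.5183, -0.3872, 0.2504]
tcp_rot: [2.171, 2.271, 0.0]
wrist_force: [-0.4, -0.2, -2.2]
width: 0.407
grip_force: 71.0
```

Call:
{"op": "step_arm", "data": {
  "targets": [
    [[0,0,0],[0,0,0],0],
    [[0,0,0],[0,0,0],0],
    [[0,0,0],[0,0,0],0],
    [[0,0,0],[0,0,0],0],
    [[0,0,0],[0,0,0],0]
  ]
}}

```text
time: 49.0
tool_pos: [0.5183, -0.3873, 0.2504]
tcp_rot: [2.171, 2.271, -0.0]
wrist_force: [0.2, -0.1, -2.5]
width: 0.414
grip_force: 71.0
```

Call:
{"op": "step_arm", "data": {
  "targets": [
    [[0,0,0],[0,0,-20],0],
    [[0,0,0],[0,0,-40],0],
    [[0,0,0],[0,0,-40],0],
    [[0,0,0],[0,0,-25],0],
    [[0,0,0],[0,0,0],0]
  ]
}}

```text
time: 49.42
tool_pos: [0.5205, -0.389, 0.3845]
tcp_rot: [2.161, 2.261, 0.002]
wrist_force: [0.7, -1.9, -0.8]
width: 0.41
grip_force: 71.3
```

Run:
```python
from tiles import *
read_camera("scene");print([(n,[(round(d["score"],2),atz("scene",*d["at"],0).round(3)) for d in tip_of("scene",n)[:1]]) for n in("pad","tub")])
for cam in("top",):
    im=read_camera(cam);d=cut_out(cam,"pad")
    for e in d[:1]:
        m=e["region"].astype(np.uint8);h=np.zeros_like(m);cv2.fillConvexPoly(h,cv2.convexHull(cv2.findNonZero(m)),1);r=fit(cam,h>0,[(.07,.06,0,.006)],[.679,.06,.15]);print(cam,r.x.round(4),-r.fun)
plan(.69,.0665,.375,1.613)
```

```text
[('pad', [(0.71, array([ 0.266, -0.498,  0.   ]))]), ('tub', [(0.95, array([ 0.516, -0.257,  0.   ]))])]
top [0.6777 0.0662 0.1713] 0.9479768786127167
now [ 0.5175 -0.3866  0.3723] yaw 1.616 | turn z 0.003 then shift mm [445.4 191.5  -2.7]
```

Call:
{"op": "step_arm", "data": {
  "targets": [
    [[0,0,0],[34.5,15.4,-3],0],
    [[0,0,0],[34.5,15.4,0],0],
    [[0,0,0],[34.5,15.4,0],0],
    [[0,0,0],[34.5,15.4,0],0],
    [[0,0,0],[34.5,15.4,0],0]
  ]
}}

```text
time: 50.08
tool_pos: [0.587, -0.2097, 0.3753]
tcp_rot: [-2.169, -2.267, 0.003]
wrist_force: [0.9, 0.3, -3.1]
width: 0.412
grip_force: 71.4
```

Call:
{"op": "step_arm", "data": {
  "targets": [
    [[0,0,0],[34.5,15.4,0],0],
    [[0,0,0],[34.5,15.4,0],0],
    [[0,0,0],[34.5,15.4,0],0],
    [[0,0,0],[34.5,15.4,0],0],
    [[0,0,0],[34.5,15.4,0],0]
  ]
}}

```text
time: 50.5
tool_pos: [0.6562, -0.0338, 0.3752]
tcp_rot: [-2.168, -2.268, 0.005]
wrist_force: [1.4, -0.2, -2.8]
width: 0.412
grip_force: 71.3
```

Call:
{"op": "step_arm", "data": {
  "targets": [
    [[0,0,0],[34.5,15.4,0],0],
    [[0,0,0],[34.5,15.4,0],0],
    [[0,0,0],[34.5,15.4,0],0],
    [[0,0,0.121],[0,0,0],0],
    [[0,0,0.121],[0,0,0],0]
  ]
}}

```text
time: 50.92
tool_pos: [0.6978, 0.0727, 0.3743]
tcp_rot: [-2.428, -1.988, 0.007]
wrist_force: [-0.3, -0.6, -3.0]
width: 0.41
grip_force: 71.7
```

Call:
{"op": "step_arm", "data": {
  "targets": [
    [[0,0,0.121],[0,0,0],0],
    [[0,0,0.121],[0,0,0],0],
    [[0,0,0.121],[0,0,0],0],
    [[0,0,0.121],[0,0,0],0],
    [[0,0,0.121],[0,0,0],0]
  ]
}}

```text
time: 51.33
tool_pos: [0.6974, 0.0698, 0.3748]
tcp_rot: [-2.914, -1.169, 0.008]
wrist_force: [0.2, 0.1, -2.4]
width: 0.411
grip_force: 71.7
```

Call:
{"op": "step_arm", "data": {
  "targets": [
    [[0,0,0.121],[0,0,0],0],
    [[0,0,0.121],[0,0,0],0],
    [[0,0,0.121],[0,0,0],0],
    [[0,0,0.121],[0,0,0],0],
    [[0,0,0.12],[0,0,0],0]
  ]
}}

```text
time: 51.75
tool_pos: [0.6973, 0.0697, 0.3749]
tcp_rot: [3.132, 0.249, -0.008]
wrist_force: [-0.4, -0.9, -2.8]
width: 0.412
grip_force: 71.7
```

Call:
{"op": "step_arm", "data": {
  "targets": [
    [[0,0,0],[0,0,0],0],
    [[0,0,0],[0,0,0],0],
    [[0,0,0],[0,0,0],0],
    [[0,0,0],[0,0,0],0]
  ]
}}

```text
time: 52.08
tool_pos: [0.6979, 0.0698, 0.3774]
tcp_rot: [3.131, 0.262, -0.002]
wrist_force: [0.3, -0.4, -2.6]
width: 0.409
grip_force: 71.7
```

Run:
```python
from tiles import *
plan(.6985,.0694,.1975,.165)
```

```text
now [0.6979 0.0698 0.3774] yaw 0.167 | turn z 0.002 then shift mm [  0.5   0.5 179.9]
```

Call:
{"op": "step_arm", "data": {
  "targets": [
    [[0,0,0],[0.5,0.5,38],0],
    [[0,0,0],[0,0,38],0],
    [[0,0,0],[0,0,38],0],
    [[0,0,0],[0,0,28],0],
    [[0,0,0],[0,0,16],0]
  ]
}}

```text
time: 52.5
tool_pos: [0.6961, 0.0692, 0.2147]
tcp_rot: [-3.131, -0.261, 0.012]
wrist_force: [-1.9, -0.0, -3.7]
width: 0.409
grip_force: 71.6
```

Call:
{"op": "step_arm", "data": {
  "targets": [
    [[0,0,0],[0,0,8],0],
    [[0,0,0],[0,0,4],0],
    [[0,0,0],[0,0,2],0],
    [[0,0,0],[0,0,0],0],
    [[0,0,0],[0,0,0],0]
  ]
}}

```text
time: 52.92
tool_pos: [0.6999, 0.0695, 0.2086]
tcp_rot: [3.131, 0.259, 0.006]
wrist_force: [0.6, 0.1, -2.2]
width: 0.409
grip_force: 71.6
```

Call:
{"op": "step_arm", "data": {
  "targets": [
    [[0,0,0],[0,0,1.5],0],
    [[0,0,0],[0,0,1.5],0],
    [[0,0,0],[0,0,0],0],
    [[0,0,0],[0,0,0],0]
  ]
}}

```text
time: 53.25
tool_pos: [0.6988, 0.0694, 0.2036]
tcp_rot: [3.131, 0.259, 0.0]
wrist_force: [-0.4, -0.9, -2.7]
width: 0.41
grip_force: 71.7
```

Call:
{"op": "step_arm", "data": {
  "targets": [
    [[0,0,0],[0,0,1.5],0],
    [[0,0,0],[0,0,1.5],0],
    [[0,0,0],[0,0,1],0],
    [[0,0,0],[0,0,0],0],
    [[0,0,0],[0,0,0],0]
  ]
}}

```text
time: 53.67
tool_pos: [0.6986, 0.0693, 0.1991]
tcp_rot: [-3.131, -0.258, 0.001]
wrist_force: [-0.2, 0.0, -2.4]
width: 0.407
grip_force: 71.7
```

Call:
{"op": "step_arm", "data": {
  "targets": [
    [[0,0,0],[0,0,1],0],
    [[0,0,0],[0,0,1],0],
    [[0,0,0],[0,0,0],0],
    [[0,0,0],[0,0,0],0]
  ]
}}

```text
time: 54.0
tool_pos: [0.6987, 0.0694, 0.1972]
tcp_rot: [-3.131, -0.259, 0.0]
wrist_force: [-0.6, 0.0, -2.8]
width: 0.411
grip_force: 71.7
```

Call:
{"op": "step_arm", "data": {
  "targets": [
    [[0,0,0],[0,0,0.7],0],
    [[0,0,0],[0,0,0],0],
    [[0,0,0],[0,0,0],0]
  ]
}}

```text
time: 54.25
tool_pos: [0.6989, 0.0694, 0.1969]
tcp_rot: [3.131, 0.259, 0.001]
wrist_force: [0.3, 0.1, -2.3]
width: 0.41
grip_force: 71.9
```

Call:
{"op": "step_arm", "data": {
  "targets": [
    [[0,0,0],[0,0,0.5],0],
    [[0,0,0],[0,0,0],0],
    [[0,0,0],[0,0,0],0]
  ]
}}

```text
time: 54.5
tool_pos: [0.6989, 0.0694, 0.1969]
tcp_rot: [3.131, 0.259, 0.001]
wrist_force: [-2.1, 1.0, 2.1]
width: 0.411
grip_force: 72.1
```

Contact. I'm releasing the reader and backing off.

Call:
{"op": "step_arm", "data": {
  "targets": [
    [[0,0,0],[0,0,0],70],
    [[0,0,0],[0,0,0],70],
    [[0,0,0],[0,0,0],70],
    [[0,0,0],[0,0,0],70],
    [[0,0,0],[0,0,-10],70]
  ]
}}

```text
time: 54.92
tool_pos: [0.6973, 0.0693, 0.2038]
tcp_rot: [-3.131, -0.258, 0.007]
wrist_force: [-0.8, -1.0, 0.1]
width: 0.818
grip_force: 0.0
```

Call:
{"op": "step_arm", "data": {
  "targets": [
    [[0,0,0],[0,0,-30],70],
    [[0,0,0],[0,0,-40],70],
    [[0,0,0],[0,0,-40],70],
    [[0,0,0],[-40,0,-20],70],
    [[0,0,0],[-40,0,0],70]
  ]
}}

```text
time: 55.33
tool_pos: [0.6261, 0.0569, 0.343]
tcp_rot: [3.13, 0.259, 0.021]
wrist_force: [0.2, -1.0, 1.2]
width: 0.824
grip_force: 0.0
```

Call:
{"op": "step_arm", "data": {
  "targets": [
    [[0,0,0],[-30,0,0],70],
    [[0,0,0],[0,0,0],70],
    [[0,0,0],[0,0,0],70],
    [[0,0,0],[0,0,0],70]
  ]
}}

```text
time: 55.67
tool_pos: [0.5935, 0.0518, 0.3359]
tcp_rot: [3.131, 0.258, 0.004]
wrist_force: [0.5, -0.2, -0.6]
width: 0.823
grip_force: 0.0
```

```bash
python3 look.py pics/w14.png reader_grip:.141 window:.109 reader:.006
python3 - <<'E'
from tiles import *
read_camera("wrist")
for d in cut_out("wrist","pad")[:1]:
    m=d["region"].astype(np.uint8);h=np.zeros_like(m);cv2.fillConvexPoly(h,cv2.convexHull(cv2.findNonZero(m)),1)
    r=fit("wrist",h>0,[(.07,.06,0,.006)],[.679,.066,.16]);print("pad",r.x.round(4),round(-r.fun,3))
for cam in("top","scene"):
    read_camera(cam)
    for n,z in(("reader",.006),("label",.098),("lid",.082),("tub",0)):print(cam,n,[(round(d["score"],2),atz(cam,*d["at"],z).round(3)[:2]) for d in tip_of(cam,n)[:2]])
im=read_camera("scene")[80:360,120:520]
cv2.imwrite("pics/end.png",cv2.resize(im,(800,560),interpolation=cv2.INTER_CUBIC)[:,:,::-1])
E
```

```text
55.67 [0.5935 0.0518 0.3359] [3.131 0.258 0.004] [0.05 0.1  1.74 0.   1.3  1.45]
cam at [0.65944981 0.06313371 0.40556348]
reader_grip [(0.55, [66, 320], [0.7019, 0.0716])]
window [(0.89, [50, 324], [0.722, 0.0711])]
reader [(0.81, [101, 324], [0.6819, 0.0633]), (0.69, [334, 184], [0.2782, 0.2328])]
pad [0.677  0.0654 0.1589] 0.984
top reader [(0.95, array([0.27 , 0.238]))]
top label [(0.91, array([ 0.525, -0.306]))]
top lid [(0.77, array([ 0.511, -0.263]))]
top tub []
scene reader [(0.78, array([0.676, 0.068])), (0.75, array([0.271, 0.233]))]
scene label [(0.82, array([ 0.516, -0.295]))]
scene lid [(0.66, array([ 0.515, -0.248]))]
scene tub [(0.89, array([ 0.511, -0.253]))]
```

```bash
python3 -c "
from workcell import finish_job
print(finish_job())"
```

```text
the job is handed in; nothing more can be done
None
```

The job is handed in at about 56 s of the 208 s: all four tiles stand upright in the tub, the lid is pressed home and held when I pulled up on it, the reader's computed beam sat within about 1 mm of the label for about 3 s (no read signal to confirm it), and the reader stands back on its pad, within a few millimetres of the middle.

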